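Restock the tape and paint caddy

ROBOT

A 6-joint arm with a two-finger parallel gripper is mounted at the origin on a cart in front of the work surface, level with it; the furniture and walls round the work are solid. World frame = base frame: x ahead of the robot, y to its left, z up, the work surface at z = 0. Lengths are in m, angles in rad, forces in N, time in s.
With the tool pointing down it reaches from about 0.4 to 0.825 m from the base axis. Payload 7 kg.
Tool frame: the origin (TCP) lies midway between the tips of the shut fingers; the grasp point (between the pads) lies 19 mm behind it; z points along the fingers, y is the line along which they close (so a half turn about z gives the same grasp; the last joint's range is limited). The gripper opens to 88 mm and grips with 3 to 60 N. Pads are 19 mm wide; open, the fingers measure 130 mm over their backs; the gripper's body (78 mm by 193 mm) begins 47 mm behind the grasp point.
Start: joints at [1.516, 0.359, 0.012, 0, -1.224, -0.288], TCP at [0.227, 0.636, 0.193] pointing down, gripper open.
Joint ranges: [-3.07, 3.07], [-1.43, 2.12], [-1.02, 1.25], [-3.03, 1.67], [-3.05, -0], [-3.03, 3.03]. Speed limits (rad/s): [2.39, 2.39, 3.01, 3.14, 3.14, 3.14].

INTERFACE

Orientations are given as a unit quaternion [w, x, y, z].
In Python, from plant import ctrl, vision, spotter gives the robot as it stands.
- The arm moves only by the shell command python3 -m creep 'ROWS' [FORCE]. ROWS is JSON, a list of rows, each a list of 7 numbers: the closure, from 0 (fully open) to 1 (shut), then the shift along the world's x, y, z in mm, then the turn, a rotation vector about the world's x, y, z in rad. In form: [[hand, x, y, z, wx, wy, wz], ...]. A call has 1 to 5 rows; each row shifts and turns the commanded pose from where the row before left it; what a row does not reach is not made up. A row lasts 1/12 s, in which the tool goes at most 41.7 mm and 7.16 degrees, less where a joint would pass 70% of its speed; a pose out of reach is approached as far as the arm can. A call is refused whole if a number of a shift passes 41.7 or a number of a turn 0.125, either way. A call with a gripper value outside its range is refused whole. The fingers move at their own pace and stop on an object; FORCE is the grip in N (left out, the last holds). Time passes only in rows, so rows that do not move let the fingers close. It gives the time, the measured TCP pose, the force, the opening and the grip force at its end, in the units of the state.
- ctrl.sense(): the state, without advancing time (a new reading comes with each control period).
- vision.capture(name): name is "side" or "top"; returns a dict with "img" (420x560x3 uint8, red, green, blue), "intrinsics" (3x3 intrinsics, pixels), "dist_coeffs" ([k1, k2, p1, p2, k3] as OpenCV has them; the pictures are not rectified), "rvec" (rotation vector, rad) and "tvec" (3), from world to camera coordinates, as OpenCV has them. Camera axes: x right, y down, z forward; pixel columns grow to the right and rows downward; lengths in m; the calibration is good to about 2 mm. A picture is of the moment at which its call begins. There is no depth.
- ctrl.finish_job(): hands the job in; it is judged then, once.
Trained networks look in the newest picture that a camera, given by its name, has taken for a name from the list of things; names that differ only in an ending like _2 or _b are one class to them, and where a whole thing is asked for, a point or a joint stands for the part that bears it (a point fixed in the world has none). Each returns a list of dicts, best first, with "confidence" (0 to 1); they miss things now and then, are a little off and sometimes report something else, mostly with a low value. They report only what shows in the picture. A call takes as long as a camera call.
- spotter.regions_of(camera, thing): "region" (420x560 bool, what is visible of it) and "xy" ([column, row] as shares, 0 to 1, of the picture: columns of its width, rows of its height, amid what is visible of it).
- spotter.tip_of(camera, thing): "xy" ([column, row] as shares, 0 to 1, of the picture: columns of its width, rows of its height: a listed point, or the origin of a listed thing).
The state is a dict: "t": time; "joint_positions": joint angles; "joint_velocities": joint speeds; "joint_torque": joint torques, N m; "tcp_pos": TCP position; "ee_rot": TCP orientation; "ft_force": force on the tool from outside, world axes, zero at the start; "ft_torque": the same for the moment, N m; "width": finger opening in m; "finger_force": force on a finger pad.
Only numpy, scipy, OpenCV 4.12 (cv2) and the standard library are available. Lean on these libraries where they do the work, as an engineer would, in place of code of your own. Each camera call takes 0.05 s, during which the arm holds its last target. There are 200 camera calls.

TASK

Get the wooden caddy ready for class: lift the black cap off the spindle, thread all the loose coloured tape rolls on the desk onto the spindle in order of size with the largest at the bottom, then put the cap back on the spindle. Also stand a spare jar of blue paint upright in each empty pocket of the caddy's rack, leaving the jars already there in their pockets and any spare you do not need on the desk.

Things in the scene. Friction and masses are not known exactly. Their poses are not given: they have to be found in the camera images.
- caddy: fixed wooden caddy: board 200 x 220 mm, 12 mm thick, origin at the centre of the board's underside on the desk (point spindle and the pockets are on it); its x axis points from the spindle to the jar rack (away from the robot give or take the yaw), its y axis runs along the row of jar pockets, z up. The rack block is 72 x 206 mm, its top 38 mm above the desk
- spindle (a point): foot of the upright steel spindle of the caddy, on the board's top (12 mm above the desk); spindle 18 mm in diameter, its tip 60 mm above this point, 115 mm in front of the row of pockets
- pocket0 (a point): centre of the floor of jar pocket 0 of 3 in the caddy's rack (12 mm above the desk, caddy y = -66 mm); round through-hole 49 mm across, 26 mm deep, neighbouring pockets 66 mm apart
- pocket1 (a point): centre of the floor of jar pocket 1 of 3 in the caddy's rack (12 mm above the desk, caddy y = 0 mm); round through-hole 49 mm across, 26 mm deep, neighbouring pockets 66 mm apart
- pocket2 (a point): centre of the floor of jar pocket 2 of 3 in the caddy's rack (12 mm above the desk, caddy y = 66 mm); round through-hole 49 mm across, 26 mm deep, neighbouring pockets 66 mm apart
- roll68: roll of brown tape lying flat, outer diameter 68 mm, 12 mm high, hole 26 mm across; origin at the centre of its underside, z along its axis; may be absent
- roll60: roll of blue tape lying flat, outer diameter 60 mm, 12 mm high, hole 26 mm across; origin at the centre of its underside, z along its axis; may be absent
- roll52: roll of yellow tape lying flat, outer diameter 52 mm, 12 mm high, hole 26 mm across; origin at the centre of its underside, z along its axis; may be absent
- roll44: roll of red tape lying flat, outer diameter 44 mm, 12 mm high, hole 26 mm across; origin at the centre of its underside, z along its axis; may be absent
- cap: black retaining cap, 36 mm tall: 36 mm wide skirt over the lowest 15 mm, above it a ribbed round grip 28 mm in diameter; origin at the centre of its underside, where a blind hole 24 mm across and 10 mm deep drops over the spindle's tip; it is loose (just lift it off) and rests on the tip, origin 50 mm above point spindle, clear above any rolls; it also stands on the desk by itself
- stock0: open round screw jar of blue poster colour, 43 mm across the body, 64 mm tall; origin at the centre of its underside, z up along the jar; grip it round the upper body, 40 to 55 mm above its underside; already in pocket 0 of the rack at the start, or absent, in which case that pocket is empty
- stock1: open round screw jar of blue poster colour, 43 mm across the body, 64 mm tall; origin at the centre of its underside, z up along the jar; grip it round the upper body, 40 to 55 mm above its underside; already in pocket 1 of the rack at the start, or absent, in which case that pocket is empty
- stock2: open round screw jar of blue poster colour, 43 mm across the body, 64 mm tall; origin at the centre of its underside, z up along the jar; grip it round the upper body, 40 to 55 mm above its underside; already in pocket 2 of the rack at the start, or absent, in which case that pocket is empty
- spare0: open round screw jar of blue poster colour, 43 mm across the body, 64 mm tall; origin at the centre of its underside, z up along the jar; grip it round the upper body, 40 to 55 mm above its underside; a spare, standing on the desk in front of the caddy
- spare1: open round screw jar of blue poster colour, 43 mm across the body, 64 mm tall; origin at the centre of its underside, z up along the jar; grip it round the upper body, 40 to 55 mm above its underside; a spare, standing on the desk in front of the caddy
- eraser: loose block eraser 22 x 52 x 13 mm lying on the desk, a bystander; origin at the centre of its underside

How it is judged:
By the outcome, as a careful person would: the job done as asked, in the order asked, and still so for the second after the job is handed in, with the robot touching nothing.
Of stock0, stock1, stock2 only 1 to 2 are there at a start; the rules pass over those that are not, and their reading is None.
Of roll68, roll60, roll52, roll44 only 3 to 4 are there at a start; the rules pass over those that are not, and their reading is None.
At some moment in a run one of roll68, roll60, roll52, roll44 may be knocked a few centimetres aside while the robot is not near it.
Once in a run the grip may slacken for a moment while it holds something.
It also fails if it takes over 210 s, if anything falls off the work surface, if the arm or the gripper's body presses on something with over 40 N, if the wrist force passes 120 N, or if a joint passes its speed limit or range.

## Working session

There is one attempt and no reset: what is moved stays moved. The work goes in short steps, Python scripts to look and compute and a shell command to move; the robot and the scene stay as the last step left them, time stands still between calls to the robot, and variables do not carry over. Pictures are saved under pics/ and viewed, at most 14 in all, crops included, and the job is handed in when it is done.

```bash
ls; mkdir -p pics
python3 - <<'E'
from plant import ctrl, vision, spotter
import cv2
s=ctrl.sense(); print(s)
for n in("top","side"):
    c=vision.capture(n); cv2.imwrite(f"pics/{n}0.png",c["img"][:,:,::-1])
    print(n,c["intrinsics"],c["dist_coeffs"],c["rvec"],c["tvec"])
E
```

```text
pics
{'t': 0.0, 'joint_positions': array([ 1.51611258e+00,  3.59398808e-01,  1.10406644e-02, -3.48893255e-04,
       -1.22409192e+00, -2.88114014e-01]), 'joint_velocities': array([ 3.65121098e-04,  8.94085895e-04,  1.89535917e-03, -3.65652442e-04,
        7.81580660e-06, -8.70455903e-04]), 'joint_torque': array([ 2.71109166e-03, -5.82714236e+01,  2.93059194e+01,  6.99727759e+00,
        6.92254049e-03, -1.33643566e-04]), 'tcp_pos': array([0.22672156, 0.63519768, 0.19220733]), 'ee_rot': array([ 8.40340234e-04,  9.85336652e-01, -1.70619378e-01, -6.66128803e-05]), 'ft_force': array([-0.34037761,  0.1322265 ,  0.47662677]), 'ft_torque': array([-0.03127146, -0.03462485,  0.02119841]), 'finger_force': 0.0, 'width': 0.0876446736651575}
top [[491.88960058   0.         285.32157201]
 [  0.         491.88960058 208.79670785]
 [  0.           0.           1.        ]] [-0.02797853  0.          0.          0.          0.        ] [ 2.15574086 -2.0450888   0.22907081] [0.05255076 0.55281455 0.86573975]
side [[468.42591328   0.         275.78356167]
 [  0.         468.42591328 205.52503285]
 [  0.           0.           1.        ]] [-0.13159758  0.          0.          0.          0.        ] [ 2.29588547 -0.19588175  0.10256367] [-0.52562433  0.15239044  0.90094172]
```

View pics/top0.png

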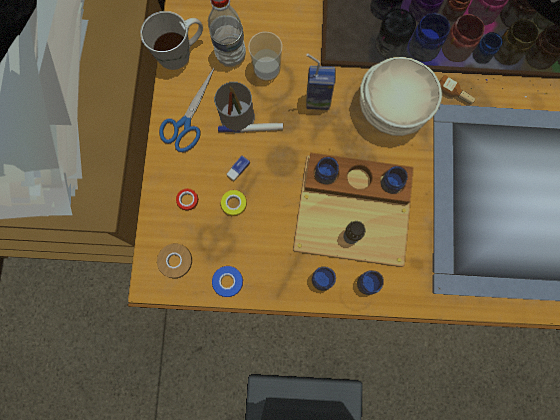

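View pics/side0.png

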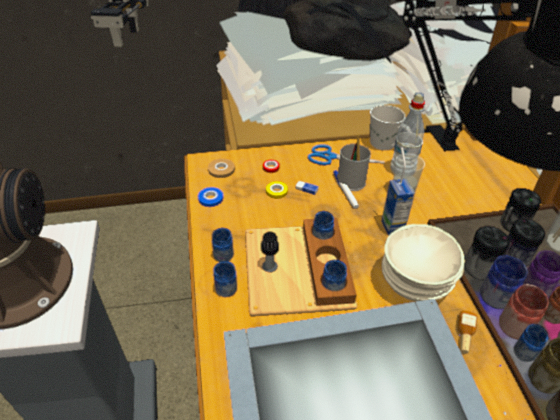

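```bash
cat > h.py <<'E'
from plant import ctrl, vision, spotter
import numpy as np, cv2
cal={}
def cap(*names):
    for n in names or("top","side"):
        cal[n]=vision.capture(n)
def ray(n,px):
    c=cal[n]; u=cv2.undistortPoints(np.array([[px]],float),c["intrinsics"],c["dist_coeffs"])[0,0]
    R=cv2.Rodrigues(c["rvec"])[0]; t=np.array(c["tvec"]).ravel()
    d=R.T@np.array([u[0],u[1],1]); return -R.T@t, d/np.linalg.norm(d)
def plane(n,px,z):
    o,d=ray(n,px); return o+d*(z-o[2])/d[2]
def tri(p,q,a="top",b="side"):
    o1,d1=ray(a,p); o2,d2=ray(b,q)
    s=np.linalg.lstsq(np.c_[d1,-d2],o2-o1,rcond=None)[0]
    x,y=o1+s[0]*d1,o2+s[1]*d2; return (x+y)/2,np.linalg.norm(x-y)*1000
def proj(n,P):
    c=cal[n]; return cv2.projectPoints(np.array(P,float).reshape(-1,1,3),c["rvec"],np.array(c["tvec"]),c["intrinsics"],c["dist_coeffs"])[0][:,0]
W=np.array([560,420])
def tips(n,th,k=3):
    return [(round(r["confidence"],2),np.array(r["xy"])*W) for r in spotter.tip_of(n,th)[:k]]
def both(th,k=1):
    a,b=tips("top",th,k),tips("side",th,k)
    if a and b: return tri(a[0][1],b[0][1]),a[0][0],b[0][0]
    return None,a,b
E
python3 - <<'E'
from h import *
np.set_printoptions(precision=4,suppress=True)
cap()
for n in cal: print(n,"cam at",ray(n,(280,210))[0])
for th in "spindle pocket0 pocket1 pocket2 roll68 roll60 roll52 roll44 cap eraser caddy".split(): print(th,*both(th))
for th in("stock0","spare0"):
    for n in cal: print(th,n,[(c,p.round(1),plane(n,p,0)[:2].round(3)) for c,p in tips(n,th,6)])
E
```

```text
top cam at [0.3446 0.071  0.9665]
side cam at [ 0.4107 -0.6503  0.7209]
spindle (array([ 0.5162, -0.049 , -0.0029]), np.float64(1.0635349264212721)) 0.6 0.57
pocket0 (array([ 0.652 ,  0.0031, -0.0576]), np.float64(3.3944261064390764)) 0.92 0.95
pocket1 (array([ 0.652 ,  0.0031, -0.0576]), np.float64(3.3944261064390764)) 0.92 0.95
pocket2 (array([ 0.652 ,  0.0031, -0.0576]), np.float64(3.3944261064390764)) 0.92 0.95
roll68 (array([0.4924, 0.2575, 0.055 ]), np.float64(118.46220933182707)) 0.74 0.74
roll60 (array([0.4924, 0.2575, 0.055 ]), np.float64(118.46220933182707)) 0.74 0.74
roll52 (array([0.4924, 0.2575, 0.055 ]), np.float64(118.46220933182707)) 0.74 0.74
roll44 (array([0.4924, 0.2575, 0.055 ]), np.float64(118.46220933182707)) 0.74 0.74
cap (array([ 0.5128, -0.0468,  0.0629]), np.float64(4.2224436123981635)) 0.7 0.9
eraser (array([0.6462, 0.1848, 0.0031]), np.float64(0.5409292367297445)) 0.6 0.52
caddy (array([ 0.565 , -0.0538,  0.0089]), np.float64(4.745644130991031)) 0.73 0.88
stock0 top [(0.76, array([388.7, 188.3]), array([ 0.617, -0.126])), (0.58, array([329.3, 175.5]), array([ 0.638, -0.004]))]
stock0 side [(0.73, array([318.3, 235.9]), array([0.632, 0.028])), (0.71, array([327.9, 291.3]), array([ 0.614, -0.121]))]
spare0 top [(0.97, array([322.9, 279.8]), array([0.425, 0.002])), (0.61, array([366.9, 284.2]), array([ 0.421, -0.084]))]
spare0 side [(0.98, array([226.2, 286.3]), array([ 0.423, -0.076])), (0.9, array([226.9, 254.1]), array([0.433, 0.008]))]
```

The pictures show all four rolls: top view red (187,199), yellow (233,203), brown (174,261), blue (228,281). The cap is at (355,232). Pockets 0 and 2 hold jars and the middle pocket (358,178) is empty. The spares stand at (323,278) and (370,282). Next I refine the poses by fitting the known outlines to image edges.

```bash
cat >> h.py <<'E'
from scipy.optimize import minimize
import itertools
def gradmap(n,s=1.0):
    im=cv2.GaussianBlur(cal[n]["img"].astype(np.float32),(0,0),s)
    g=sum(np.hypot(cv2.Sobel(im[:,:,k],cv2.CV_32F,1,0),cv2.Sobel(im[:,:,k],cv2.CV_32F,0,1)) for k in range(3))
    return np.minimum(g,np.percentile(g,97))
def score(g,n,P):
    p=proj(n,P).astype(np.float32)
    return cv2.remap(g,p[:,:1],p[:,1:],cv2.INTER_LINEAR).mean()
def fit(model,x0,views=("top","side"),steps=(.006,.006,.05),sig=(2.,1.)):
    "model(x,view)->Nx3 edge points; coarse grid then simplex"
    x=np.array(x0,float)
    for s in sig:
        G={n:gradmap(n,s) for n in views}
        f=lambda q:-sum(score(G[n],n,model(q,n)) for n in views)
        if s==sig[0]:
            x=min((x+np.array(d)*np.array(steps[:len(x)]) for d in itertools.product(np.linspace(-2,2,9),repeat=len(x))),key=f)
        sim=np.vstack([x]+[x+np.eye(len(x))[i]*steps[i]/2 for i in range(len(x))])
        r=minimize(f,x,method="Nelder-Mead",options=dict(initial_simplex=sim,xatol=1e-5)); x=r.x
    return x,-r.fun
A=np.linspace(0,2*np.pi,120,endpoint=False)
def circ(x,y,z,r): return np.c_[x+r*np.cos(A),y+r*np.sin(A),0*A+z]
def rect(x0,x1,y0,y1,z):
    t=np.linspace(0,1,60)[:,None]; c=[np.array(p) for p in((x0,y0,z),(x1,y0,z),(x1,y1,z),(x0,y1,z))]
    return np.vstack([c[i]+(c[(i+1)%4]-c[i])*t for i in range(4)])
SX=-.058 # spindle x on caddy (guess), pockets at SX+.115
def toW(P,x,y,a):
    c,s=np.cos(a),np.sin(a); return np.c_[x+c*P[:,0]-s*P[:,1],y+s*P[:,0]+c*P[:,1],P[:,2]]
E
python3 - <<'E'
from h import *
np.set_printoptions(precision=4,suppress=True)
cap()
# pocket1 floor from the hole rim (z .038) alone, then rack outline, board
def rack(q,n): return toW(np.vstack([rect(-.036,.036,-.103,.103,.038),circ(0,0,.038,.0245)]),*q)
p0=[.627,-.05,-.07]
for v in(("top",),("side",),("top","side")): print("rack",v,*fit(rack,p0,v))
def hole(q,n): return circ(q[0],q[1],.038,.0245)
for v in(("top",),("side",)): print("hole",v,*fit(hole,p0[:2],v))
def board(q,n): return toW(rect(-.1,.1,-.11,.11,.012)[60:] if 0 else np.vstack([np.c_[np.linspace(-.1,.0,60),0*A[:60]+s*.11,0*A[:60]+.012] for s in(-1,1)]+[np.c_[0*A[:60]-.1,np.linspace(-.11,.11,60),0*A[:60]+.012]]),*q)
for v in(("top",),("side",)): print("board",v,*fit(board,[.565,-.05,-.07],v))
for th in("spare","stock"):
  for n in cal:
    print(th,n,[(r["confidence"],(np.array(r["xy"])*W).round(),r["region"].sum()) for r in spotter.regions_of(n,th+"0")])
R=dict(roll68=(174,261,.034),roll60=(228,281,.03),roll52=(233,203,.026),roll44=(187,199,.022))
for k,(u,v,r) in R.items():
    p=plane("top",(u,v),.012)
    m=lambda q,n:np.vstack([circ(q[0],q[1],.012,r),circ(q[0],q[1],.012,.013)])
    print(k,p[:2],*[fit(m,p[:2],vv)[0] for vv in(("top",),("side",))])
for k,(u,v) in dict(spA=(323,277),spB=(370,282),cap=(355,230)).items():
    z=.064 if k!="cap" else .098; p=plane("top",(u,v),z); r=.019 if k!="cap" else .014
    print(k,p[:2],*[fit(lambda q,n:circ(q[0],q[1],z,r),p[:2],vv)[0] for vv in(("top",),("side",))])
E
```

```text
rack ('top',) [ 0.6168 -0.0579 -0.0942] 225.97979736328125
rack ('side',) [ 0.6215 -0.058  -0.1081] 335.98431396484375
rack ('top', 'side') [ 0.6188 -0.0579 -0.0916] 547.757080078125
hole ('top',) [ 0.6276 -0.0601] 319.1983642578125
hole ('side',) [ 0.6265 -0.0592] 398.2565612792969
board ('top',) [ 0.5694 -0.0564 -0.089 ] 244.80123901367188
board ('side',) [ 0.569  -0.0544 -0.0909] 375.02239990234375
spare top [(0.63, array([322., 277.]), np.int64(446)), (0.56, array([370., 282.]), np.int64(502))]
spare side [(0.75, array([225., 242.]), np.int64(638)), (0.65, array([226., 277.]), np.int64(696))]
stock top [(0.86, array([330., 171.]), np.int64(493)), (0.6, array([393., 180.]), np.int64(494)), (0.2, array([355., 215.]), np.int64(9760))]
stock side [(0.94, array([319., 223.]), np.int64(535)), (0.61, array([297., 275.]), np.int64(7362))]
roll68 [0.4451 0.293 ] [0.4446 0.2917] [0.4457 0.2793]
roll60 [0.4122 0.185 ] [0.4121 0.1872] [0.4111 0.1837]
roll52 [0.5669 0.1871] [0.5704 0.1876] [0.5687 0.1896]
roll44 [0.5703 0.2797] [0.5672 0.2786] [0.5686 0.271 ]
spA [0.425  0.0062] [0.4261 0.0032] [0.4251 0.0047]
spB [ 0.4203 -0.0798] [ 0.4227 -0.0848] [ 0.4226 -0.0833]
cap [ 0.5087 -0.0457] [ 0.5131 -0.0493] [ 0.5119 -0.051 ]
```

Run:
```python
from h import *
cap()
yaw=-.09; pk=np.array([.627,-.0597])
def rg(x,y,r): return [circ(x,y,.012,r),circ(x,y,.012,.013)]
E=[*rg(.4446,.2917,.034),*rg(.4121,.1872,.03),*rg(.5704,.1876,.026),*rg(.5672,.2786,.022),
 toW(rect(-.036,.036,-.103,.103,.038),*pk,yaw),circ(*pk,.038,.0245),toW(rect(-.158,.042,-.11,.11,.012),*pk,yaw),
 circ(.4256,.004,.064,.019),circ(.4226,-.084,.064,.019),circ(.4256,.004,0,.0215),circ(.4226,-.084,0,.0215),circ(.5125,-.0495,.098,.014),circ(.5125,-.0495,.062,.018)]
out=[]
for n,(x,y) in dict(top=(150,140),side=(180,140)).items():
    c=cv2.resize(cal[n]["img"][y:y+190,x:x+270,::-1],None,fx=2.9,fy=2.9/1.85*1.0 if 0 else 2.9,interpolation=cv2.INTER_CUBIC)
    for P in E:
        p=((proj(n,P)-[x,y]+.5)*2.9*16).astype(int); cv2.polylines(c,[p.reshape(-1,1,2)],True,(0,255,0) if 0 else (255,0,255),1,cv2.LINE_AA,4)
    cv2.imwrite(f"pics/ov_{n}.png",c)
```

```text
(no output)
```

View pics/ov_top.png

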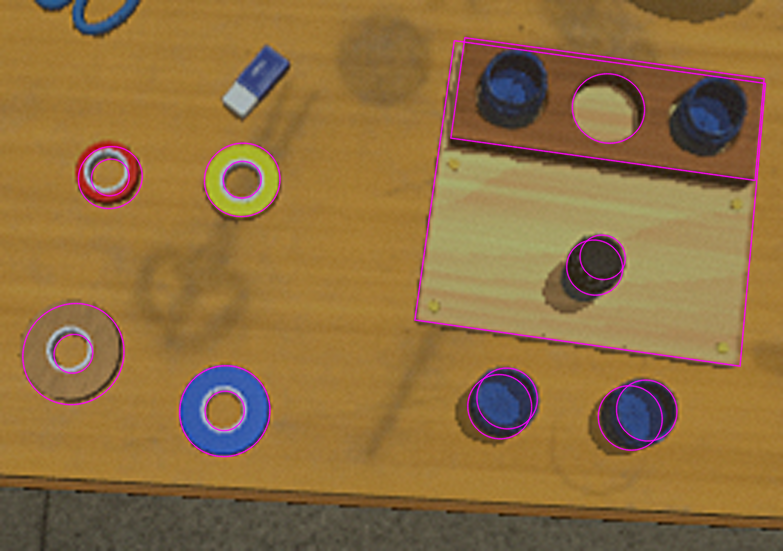

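View pics/ov_side.png

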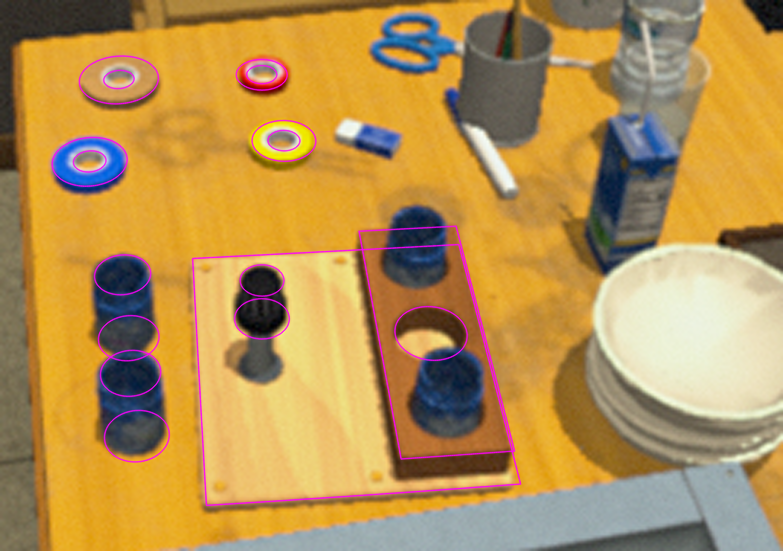

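Overlays match to about 2 mm in both views: pocket1 (0.627,-0.060), yaw -0.09, spindle (0.5125,-0.0495). Moving to above the cap.

```bash
python3 -m creep '[[0,14,-34,0,0,0,0.084],[0,14,-34,0,0,0,0.084],[0,14,-34,0,0,0,0.084],[0,14,-34,0,0,0,0],[0,14,-34,0,0,0,0]]' 20
python3 -m creep '[[0,14,-34,0,0,0,0],[0,14,-34,0,0,0,0],[0,14,-34,0,0,0,0],[0,14,-34,0,0,0,0],[0,14,-34,0,0,0,0]]'
```

```text
t: 2.32
tcp_pos: [0.2973, 0.4641, 0.1932]
ee_rot: [-0.0, 0.999, -0.045, 0.0]
ft_force: [0.5, -1.6, -0.3]
width: 0.0876
finger_force: 0.0
t: 2.73
tcp_pos: [0.3672, 0.2941, 0.1935]
ee_rot: [-0.0, 0.999, -0.045, 0.0]
ft_force: [-0.3, 0.1, 0.6]
width: 0.0875
finger_force: 0.0
```

```bash
python3 -m creep '[[0,14.5,-34.4,0,0,0,0],[0,14.5,-34.4,0,0,0,0],[0,14.5,-34.4,0,0,0,0],[0,14.5,-34.4,0,0,0,0],[0,14.5,-34.4,0,0,0,0]]' >/dev/null
python3 -m creep '[[0,14.5,-34.4,0,0,0,0],[0,14.5,-34.4,0,0,0,0],[0,14.5,-34.4,0,0,0,0],[0,14.5,-34.4,0,0,0,0],[0,14.5,-34.4,0,0,0,0]]'
python3 -m creep '[[0,0,0,-30,0,0,0],[0,0,0,-30,0,0,0],[0,0,0,-30,0,0,0],[0,0,0,-22,0,0,0],[0,0,0,0,0,0,0]]'
python3 - <<'E'
from h import *
cap()
a=cv2.resize(cal["side"]["img"][140:340,160:400,::-1],None,fx=1.65,fy=1.65*1.8 if 0 else 1.65);b=cv2.resize(cal["top"]["img"][140:340,240:480,::-1],None,fx=1.65,fy=1.65)
cv2.imwrite("pics/a.png",np.hstack([a,b]))
E
```

```text
t: 3.57
tcp_pos: [0.5124, -0.0502, 0.1936]
ee_rot: [-0.0, 0.999, -0.045, 0.0]
ft_force: [1.3, 1.6, 0.1]
width: 0.0878
finger_force: 0.0
t: 3.98
tcp_pos: [0.5086, -0.0491, 0.077]
ee_rot: [0.001, 0.999, -0.046, -0.004]
ft_force: [-1.1, -0.3, -0.7]
width: 0.0876
finger_force: 0.0
```

View pics/a.png

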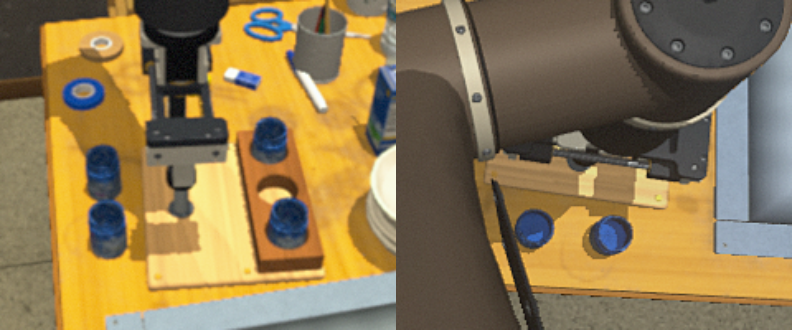

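The side view shows the fingers straddling the cap and spindle at about (180,180) in the crop. The arm blocks the top view here. Closing now.

```bash
python3 -m creep '[[0,0,0,0,0,0,0],[0,0,0,2,0,0,0]]'
python3 -m creep '[[1,0,0,0,0,0,0],[1,0,0,0,0,0,0],[1,0,0,0,0,0,0],[1,0,0,0,0,0,0],[1,0,0,0,0,0,0]]' 20
```

```text
t: 4.25
tcp_pos: [0.513, -0.048, 0.0848]
ee_rot: [-0.0, 0.999, -0.045, 0.001]
ft_force: [-0.6, -0.1, 0.8]
width: 0.0879
finger_force: 0.0
t: 4.67
tcp_pos: [0.5119, -0.0483, 0.0834]
ee_rot: [-0.0, 0.999, -0.045, 0.0]
ft_force: [-0.8, 0.3, -0.1]
width: 0.0597
finger_force: 0.0
```

```bash
python3 -m creep '[[1,0,0,-2,0,0,0],[1,0,0,0,0,0,0],[1,0,0,0,0,0,0],[1,0,0,0,0,0,0],[1,0,0,0,0,0,0]]' 20
python3 -m creep '[[1,0,0,0,0,0,0],[1,0,0,0,0,0,0],[1,0,0,0,0,0,0],[1,0,0,0,0,0,0]]' 20
```

```text
t: 5.08
tcp_pos: [0.5119, -0.0483, 0.0811]
ee_rot: [0.0, 0.999, -0.045, -0.0]
ft_force: [-0.8, -0.1, 0.6]
width: 0.0269
finger_force: 0.0
t: 5.42
tcp_pos: [0.5119, -0.0483, 0.0812]
ee_rot: [0.0, 0.999, -0.045, -0.0]
ft_force: [0.2, -0.2, 0.5]
width: 0.0022
finger_force: 0.0
```

Run:
```python
from h import *
cap()
cv2.imwrite("pics/b.png",cv2.resize(cal["side"]["img"][150:310,180:380,::-1],None,fx=3.5,fy=3.5,interpolation=cv2.INTER_CUBIC))
s=ctrl.sense();print(s["tcp_pos"],s["joint_positions"],s["width"],proj("side",s["tcp_pos"]))
```

```text
[ 0.51187957 -0.04830634  0.08117707] [ 2.88206603e-01  2.00794930e-01 -4.90882865e-01  2.25679536e-05
 -8.79137999e-01  1.19177377e+00] 0.0007582035878043751 [[269.25490491 241.82998392]]
```

View pics/b.png

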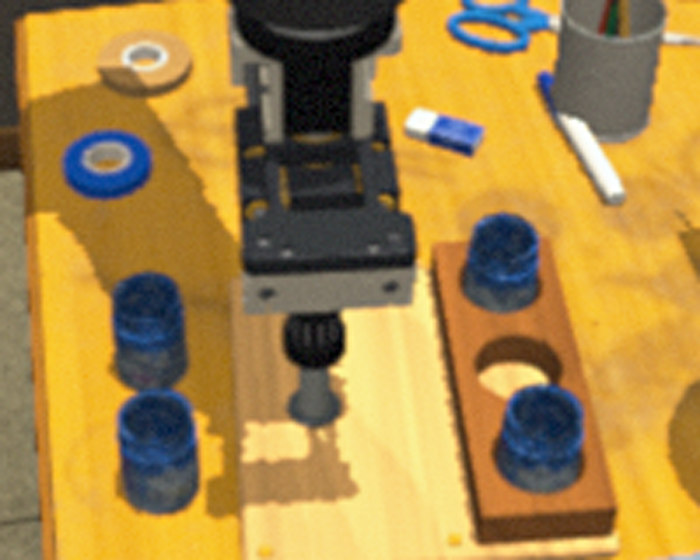

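Run:
```python
from h import *
cap("side")
s=ctrl.sense();t=s["tcp_pos"]
def pr(dx,dy,z): 
    c,q=np.cos(-.09),np.sin(-.09); return ((proj("side",[t[0]+c*dx-q*dy,t[1]+q*dx+c*dy,z])[0]-[180,150])*3.5).round()
for dy in(-.0965,-.0585,-.039,0): print("body bottom",dy,[pr(dx,dy,t[2]+.066) for dx in(-.0965,-.039,.039,.0965)])
print("tips",[pr(dx,0,t[2]) for dx in(-.0095,.0095)],"pad centre",pr(0,0,t[2]+.019), "cap top/skirt", [((proj("side",[.5125,-.0495,z])[0]-[180,150])*3.5).round() for z in(.098,.077,.062)])
```

```text
body bottom -0.0965 [array([121., 384.]), array([245., 377.]), array([411., 368.]), array([531., 361.])]
body bottom -0.0585 [array([122., 325.]), array([241., 319.]), array([402., 310.]), array([518., 304.])]
body bottom -0.039 [array([122., 296.]), array([240., 290.]), array([397., 282.]), array([512., 276.])]
body bottom 0 [array([123., 241.]), array([236., 236.]), array([389., 228.]), array([499., 223.])]
tips [array([295., 322.]), array([330., 320.])] pad centre [312. 297.] cap top/skirt [array([314., 301.]), array([314., 328.]), array([314., 347.])]
```

```bash
python3 -m creep '[[1,0,0,25,0,0,0],[1,0,0,25,0,0,0],[0,0,0,0,0,0,0],[0,0,0,0,0,0,0],[0,0,0,0,0,0,0]]'
python3 -m creep '[[0,0,0,0,0,0,0],[0,0,0,0,0,0,0],[0,0,0,0,0,0,0],[0,0,0,0,0,0,0],[0,0,0,0,0,0,0]]'
python3 - <<'E'
from h import *
cap()
s=ctrl.sense();t=s["tcp_pos"];print(t,s["width"])
k=3.5;o=np.array([180,110]);im=cv2.resize(cal["side"]["img"][110:270,180:380,::-1],None,fx=k,fy=k,interpolation=cv2.INTER_CUBIC)
c,q=np.cos(-.09),np.sin(-.09)
for dy in(-.044,.044,-.065,.065):
  for z in(0,.019,.066):
    p=((proj("side",[t[0]-q*dy,t[1]+c*dy,t[2]+z])[0]-o)*k).astype(int); cv2.circle(im,p.tolist(),4,(0,255,0) if dy<0 else (0,0,255),-1)
cv2.imwrite("pics/c.png",im)
E
```

```text
t: 5.98
tcp_pos: [0.5116, -0.0483, 0.1309]
ee_rot: [-0.0, 0.999, -0.046, -0.0]
ft_force: [-1.1, -0.4, -0.7]
width: 0.0149
finger_force: 0.0
t: 6.4
tcp_pos: [0.5117, -0.0483, 0.1308]
ee_rot: [0.0, 0.999, -0.045, -0.0]
ft_force: [-0.5, -0.1, 0.6]
width: 0.0482
finger_force: 0.0
[ 0.51179583 -0.04831085  0.13095492] 0.05636499029351527
```

View pics/c.png

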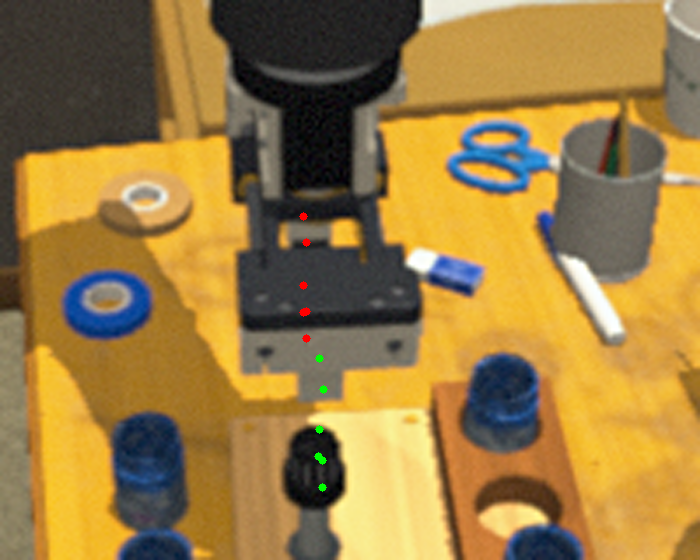

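```bash
python3 -m creep '[[0,0,0,0,0,0,0],[0,0,0,0,0,0,0],[0,0,0,0,0,0,0],[0,0,0,0,0,0,0],[0,0,0,0,0,0,0]]'
python3 - <<'E'
from h import *
cap()
s=ctrl.sense();t=s["tcp_pos"];print(t,s["width"])
c,q=np.cos(-.09),np.sin(-.09)
ims=[]
for n,(x,y) in dict(top=(270,120),side=(190,100)).items():
  k=3;o=np.array([x,y]);im=cv2.resize(cal[n]["img"][y:y+190,x:x+133,::-1],None,fx=k,fy=k,interpolation=cv2.INTER_CUBIC)
  for dy in(-.044,.044):
   for z in(0,.066):
    p=((proj(n,[t[0]-q*dy,t[1]+c*dy,t[2]+z])[0]-o)*k).astype(int); cv2.circle(im,p.tolist(),3,(0,255,0) if dy<0 else (0,0,255),-1)
  ims.append(im)
cv2.imwrite("pics/d.png",np.hstack(ims))
E
```

```text
t: 6.92
tcp_pos: [0.5119, -0.0483, 0.1312]
ee_rot: [-0.0, 0.999, -0.045, 0.0]
ft_force: [-0.3, -0.9, -0.4]
width: 0.0859
finger_force: 0.0
[ 0.51186016 -0.04831291  0.13116642] 0.08748749510207544
```

View pics/d.png

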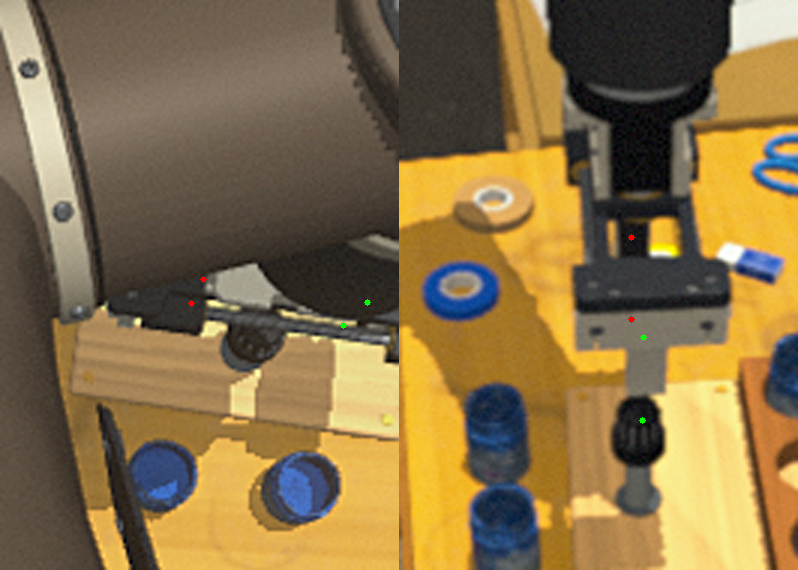

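The top view (d) puts the hand at the right y. In the side view, though, the near fingertip (row 392) sits well above its predicted spot (about 445), so the fingers really hang 30–50 mm higher than the reported TCP. I lower to a height that is safe either way and look again.

```bash
python3 -m creep '[[0,0,0,-30,0,0,0],[0,0,0,-30,0,0,0],[0,0,0,-25,0,0,0],[0,0,0,0,0,0,0],[0,0,0,0,0,0,0]]'
python3 - <<'E'
from h import *
cap()
s=ctrl.sense();t=s["tcp_pos"];print(t,s["width"],s["joint_positions"])
c,q=np.cos(-.09),np.sin(-.09)
n="side";x,y=190,140;k=3.5;o=np.array([x,y]);im=cv2.resize(cal[n]["img"][y:y+160,x:x+200,::-1],None,fx=k,fy=k,interpolation=cv2.INTER_CUBIC)
for dy in(-.044,-.065):
   for z in(0,.019,.066):
    p=((proj(n,[t[0]-q*dy,t[1]+c*dy,t[2]+z])[0]-o)*k).astype(int); cv2.circle(im,p.tolist(),3,(0,255,0) if dy<-.05 else (0,0,255),-1)
cv2.imwrite("pics/e.png",im)
E
```

```text
t: 7.43
tcp_pos: [0.5111, -0.0487, 0.0456]
ee_rot: [0.001, 0.999, -0.045, -0.001]
ft_force: [0.4, 0.2, 0.9]
width: 0.0875
finger_force: 0.0
[ 0.51309491 -0.04815643  0.04760819] 0.08763799849142732 [ 2.88210772e-01  2.44240800e-01 -5.28367047e-01  7.16997621e-04
 -7.96515047e-01  1.19178235e+00]
```

View pics/e.png

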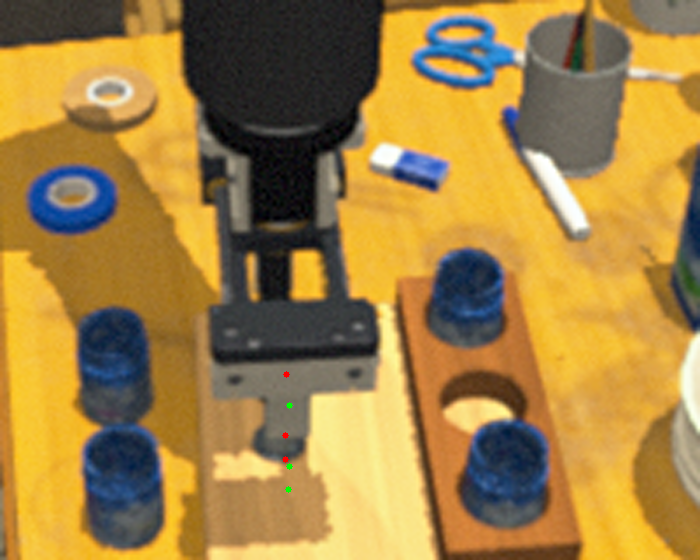

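```bash
python3 -m creep '[[0.5,0,0,-8,0,0,0],[1,0,0,0,0,0,0],[1,0,0,0,0,0,0],[1,0,0,0,0,0,0],[1,0,0,0,0,0,0]]' 5
python3 -m creep '[[1,0,0,0,0,0,0],[1,0,0,0,0,0,0],[1,0,0,0,0,0,0],[1,0,0,0,0,0,0],[1,0,0,0,0,0,0]]' 5
python3 -m creep '[[1,0,0,0,0,0,0],[1,0,0,0,0,0,0],[1,0,0,0,0,0,0]]' 5
```

```text
t: 7.95
tcp_pos: [0.5121, -0.0482, 0.0386]
ee_rot: [-0.0, 0.999, -0.045, 0.0]
ft_force: [-0.4, -0.2, -0.4]
width: 0.0599
finger_force: 0.0
t: 8.37
tcp_pos: [0.5119, -0.0483, 0.0382]
ee_rot: [0.0, 0.999, -0.045, 0.0]
ft_force: [0.2, -0.1, 0.4]
width: 0.0355
finger_force: 5.0
t: 8.62
tcp_pos: [0.5119, -0.0483, 0.0382]
ee_rot: [0.0, 0.999, -0.045, -0.0]
ft_force: [0.3, -0.6, 0.6]
width: 0.0353
finger_force: 5.0
```

```bash
python3 -m creep '[[0.45,0,0,0,0,0,0],[0.45,0,0,0,0,0,0],[0.45,0,0,0,0,0,0],[0.45,0,0,6,0,0,0],[0.45,0,0,0,0,0,0]]' 5 >/dev/null
python3 -m creep '[[1,0,0,0,0,0,0],[1,0,0,0,0,0,0],[1,0,0,0,0,0,0],[1,0,0,0,0,0,0],[1,0,0,0,0,0,0]]' 5
python3 -m creep '[[0.45,0,0,0,0,0,0],[0.45,0,0,0,0,0,0],[0.45,0,0,0,0,0,0],[0.45,0,0,6,0,0,0],[0.45,0,0,0,0,0,0]]' 5 >/dev/null
python3 -m creep '[[1,0,0,0,0,0,0],[1,0,0,0,0,0,0],[1,0,0,0,0,0,0],[1,0,0,0,0,0,0],[1,0,0,0,0,0,0]]' 5
python3 -m creep '[[0.45,0,0,0,0,0,0],[0.45,0,0,0,0,0,0],[0.45,0,0,0,0,0,0],[0.45,0,0,6,0,0,0],[0.45,0,0,0,0,0,0]]' 5 >/dev/null
python3 -m creep '[[1,0,0,0,0,0,0],[1,0,0,0,0,0,0],[1,0,0,0,0,0,0],[1,0,0,0,0,0,0],[1,0,0,0,0,0,0]]' 5
```

```text
t: 9.45
tcp_pos: [0.5118, -0.0483, 0.0441]
ee_rot: [0.0, 0.999, -0.045, -0.0]
ft_force: [0.1, 1.0, 0.3]
width: 0.0279
finger_force: 5.0
t: 10.28
tcp_pos: [0.5118, -0.0483, 0.0501]
ee_rot: [0.0, 0.999, -0.045, -0.0]
ft_force: [-0.2, -0.3, 0.4]
width: 0.0275
finger_force: 5.0
t: 11.12
tcp_pos: [0.5118, -0.0483, 0.0561]
ee_rot: [0.0, 0.999, -0.045, -0.0]
ft_force: [-1.1, 0.4, 0.4]
width: 0.0277
finger_force: 5.0
```

The finger width steps from 35 mm (skirt) to 28 mm (grip) when the reported z is between 38 and 44 mm. The true fingertip height is therefore the reported z plus about 36 mm, and I use that offset from here on. Gripping the cap and lifting it.

```bash
python3 -m creep '[[0.5,0,0,0,0,0,0],[0.5,0,0,0,0,0,0],[0.5,0,0,-10,0,0,0],[0.5,0,0,0,0,0,0],[1,0,0,0,0,0,0]]' 25 >/dev/null
python3 -m creep '[[1,0,0,0,0,0,0],[1,0,0,0,0,0,0],[1,0,0,0,0,0,0],[1,0,0,0,0,0,0],[1,0,0,0,0,0,0]]' 25
python3 -m creep '[[1,0,0,10,0,0,0],[1,0,0,20,0,0,0],[1,0,0,25,0,0,0],[1,0,0,15,0,0,0],[1,0,0,0,0,0,0]]' 25
```

```text
t: 11.95
tcp_pos: [0.5119, -0.0483, 0.0463]
ee_rot: [-0.0, 0.999, -0.045, 0.0]
ft_force: [0.0, -0.3, -0.2]
width: 0.0275
finger_force: 25.0
t: 12.37
tcp_pos: [0.5144, -0.048, 0.1205]
ee_rot: [-0.001, 0.999, -0.045, 0.003]
ft_force: [1.3, 0.1, -0.9]
width: 0.0275
finger_force: 25.0
```

```bash
python3 -m creep '[[1,-4,32,0,0,0,0],[1,-4,33,0,0,0,0],[1,-4,33,0,0,0,0],[1,-5,33,0,0,0,0],[1,-5,32,0,0,0,0]]' 25
python3 -m creep '[[1,0,0,-35,0,0,0],[1,0,0,-35,0,0,0],[1,0,0,-30,0,0,0],[1,0,0,-15,0,0,0],[1,0,0,0,0,0,0]]' 25
python3 - <<'E'
from h import *
cap("side")
for n in["side"]: cv2.imwrite("pics/f.png",cv2.resize(cal[n]["img"][120:320,150:370,::-1],None,fx=3,fy=3))
E
```

```text
t: 12.78
tcp_pos: [0.4894, 0.1161, 0.1165]
ee_rot: [-0.0, 0.999, -0.046, 0.0]
ft_force: [0.8, 0.1, -0.6]
width: 0.0269
finger_force: 25.0
t: 13.2
tcp_pos: [0.4873, 0.1133, -0.002]
ee_rot: [0.002, 0.999, -0.046, -0.003]
ft_force: [-0.0, -0.1, -0.4]
width: 0.027
finger_force: 25.0
```

View pics/f.png

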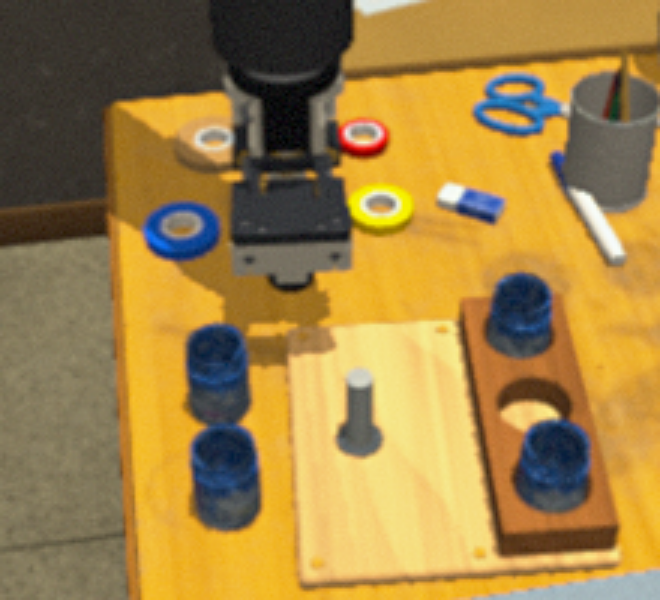

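The cap is in hand, with its skirt bottom showing at (293,285) just above the desk, and the spindle is bare. I lower gently until contact.

```bash
python3 -m creep '[[1,0,0,0,0,0,0],[1,0,0,-5,0,0,0],[1,0,0,-4,0,0,0],[1,0,0,0,0,0,0]]'
python3 -m creep '[[1,0,0,-2,0,0,0],[1,0,0,0,0,0,0]]'
python3 -m creep '[[1,0,0,-2,0,0,0],[1,0,0,0,0,0,0]]'
python3 -m creep '[[1,0,0,-2,0,0,0],[1,0,0,0,0,0,0]]'
```

```text
t: 13.58
tcp_pos: [0.49, 0.1148, -0.0076]
ee_rot: [-0.0, 0.999, -0.046, 0.0]
ft_force: [-0.4, 0.7, -0.8]
width: 0.0273
finger_force: 25.0
t: 13.75
tcp_pos: [0.49, 0.1147, -0.0097]
ee_rot: [-0.0, 0.999, -0.045, 0.0]
ft_force: [-0.7, -0.6, -0.7]
width: 0.0275
finger_force: 25.0
t: 13.92
tcp_pos: [0.4899, 0.1147, -0.0119]
ee_rot: [-0.0, 0.999, -0.045, -0.0]
ft_force: [-0.2, -0.2, -0.4]
width: 0.0274
finger_force: 25.0
t: 14.08
tcp_pos: [0.4897, 0.1146, -0.0141]
ee_rot: [0.0, 0.999, -0.045, -0.0]
ft_force: [1.0, 0.2, -0.1]
width: 0.0271
finger_force: 25.0
```

```bash
python3 -m creep '[[1,0,0,-2,0,0,0],[1,0,0,0,0,0,0]]'
python3 -m creep '[[1,0,0,-2,0,0,0],[1,0,0,0,0,0,0]]'
python3 -m creep '[[1,0,0,-2,0,0,0],[1,0,0,0,0,0,0]]'
```

```text
t: 14.25
tcp_pos: [0.4901, 0.1148, -0.0158]
ee_rot: [0.0, 0.999, -0.045, 0.0]
ft_force: [-0.2, -0.7, 0.0]
width: 0.0273
finger_force: 25.0
t: 14.42
tcp_pos: [0.4904, 0.1148, -0.0165]
ee_rot: [0.0, 0.999, -0.045, 0.001]
ft_force: [-4.6, -1.9, 17.2]
width: 0.0273
finger_force: 25.0
t: 14.58
tcp_pos: [0.4909, 0.1148, -0.0178]
ee_rot: [-0.0, 0.999, -0.045, 0.001]
ft_force: [-5.5, -3.8, 25.0]
width: 0.0277
finger_force: 25.0
```

```bash
python3 -m creep '[[1,0,0,4,0,0,0],[0,0,0,0,0,0,0],[0,0,0,0,0,0,0],[0,0,0,0,0,0,0],[0,0,0,0,0,0,0]]'
python3 -m creep '[[0,0,0,0,0,0,0],[0,0,0,0,0,0,0],[0,0,0,20,0,0,0],[0,0,0,35,0,0,0],[0,0,0,35,0,0,0]]' 
python3 -m creep '[[0,-9,36,0,0,0,0],[0,-9,36,0,0,0,0],[0,-9,35,0,0,0,0],[0,-9,35,0,0,0,0],[0,-9,35,0,0,0,0]]'
python3 -m creep '[[0,0,0,-25,0,0,0],[0,0,0,-25,0,0,0],[0,0,0,0,0,0,0]]'
python3 - <<'E'
from h import *
cap()
np.set_printoptions(precision=4,suppress=True)
t=ctrl.sense()["tcp_pos"];print(t)
m=lambda q,n:np.vstack([circ(q[0],q[1],.015,.018),circ(q[0],q[1],.036,.014)])
for v in(("top",),("side",)): print("cap",v,*fit(m,[.49,.115],v))
for n in("top","side"): print(n,tips(n,"cap"), proj(n,[.49,.115,0]))
a=cv2.resize(cal["side"]["img"][120:270,150:360,::-1],None,fx=1.9,fy=1.9);b=cv2.resize(cal["top"]["img"][150:300,140:350,::-1],None,fx=1.9,fy=1.9)
cv2.imwrite("pics/g.png",np.hstack([a,b]))
E
```

```text
t: 15.0
tcp_pos: [0.4897, 0.1146, -0.0162]
ee_rot: [0.0, 0.999, -0.045, -0.0]
ft_force: [-0.0, -0.7, -0.6]
width: 0.0486
finger_force: 0.0
t: 15.42
tcp_pos: [0.4888, 0.1139, 0.0741]
ee_rot: [0.001, 0.999, -0.045, -0.002]
ft_force: [1.7, 0.4, 1.0]
width: 0.0813
finger_force: 0.0
t: 15.83
tcp_pos: [0.4442, 0.2932, 0.0743]
ee_rot: [-0.0, 0.999, -0.046, 0.0]
ft_force: [1.1, -0.9, -0.2]
width: 0.0875
finger_force: 0.0
t: 16.08
tcp_pos: [0.4422, 0.2899, 0.0201]
ee_rot: [0.003, 0.999, -0.045, -0.002]
ft_force: [-1.2, -0.8, -0.3]
width: 0.0878
finger_force: 0.0
[0.4445 0.291  0.0237]
cap ('top',) [0.4897 0.1151] 339.8627014160156
cap ('side',) [0.489  0.1079] 491.8937072753906
top [(0.64, array([269.024, 243.684])), (0.18, array([224.   , 281.316]))] [[266.9099 243.9392]]
side [(0.58, array([249.592, 213.78 ]))] [[247.6684 215.9952]]
```

View pics/g.png

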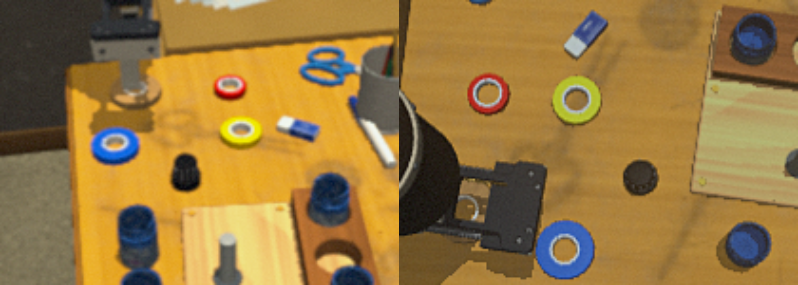

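The cap stands upright on the desk, at (640,177) in the right half of the picture. The top camera puts it at (0.4897,0.1151), the same as the robot frame. Descending over the brown roll and feeling for the desk.

```bash
python3 -m creep '[[0,0,0.7,-25,0,0,0],[0,0,0,-20,0,0,0],[0,0,0,-8,0,0,0],[0,0,0,0,0,0,0]]'
python3 -m creep '[[0,0,0,-2,0,0,0],[0,0,0,0,0,0,0]]'
python3 -m creep '[[0,0,0,-2,0,0,0],[0,0,0,0,0,0,0]]'
```

```text
t: 16.62
tcp_pos: [0.4447, 0.2915, -0.0294]
ee_rot: [0.001, 0.999, -0.046, -0.0]
ft_force: [-1.2, 0.6, -0.2]
width: 0.0874
finger_force: 0.0
t: 16.78
tcp_pos: [0.4456, 0.293, -0.0297]
ee_rot: [-0.001, 0.999, -0.045, 0.001]
ft_force: [0.7, -0.3, 0.3]
width: 0.0874
finger_force: 0.0
t: 16.95
tcp_pos: [0.4453, 0.2929, -0.0321]
ee_rot: [-0.001, 0.999, -0.045, 0.0]
ft_force: [-0.6, -0.1, 0.7]
width: 0.0878
finger_force: 0.0
```

```bash
python3 -m creep '[[1,0,0,0,0,0,0],[1,0,0,0,0,0,0],[1,0,0,0,0,0,0],[1,0,0,0,0,0,0],[1,0,0,0,0,0,0]]' 20
python3 -m creep '[[1,0,0,0,0,0,0],[1,0,0,5,0,0,0],[1,0,0,5,0,0,0],[1,0,0,0,0,0,0],[1,0,0,0,0,0,0]]' 20
```

```text
t: 17.37
tcp_pos: [0.445, 0.2926, -0.0326]
ee_rot: [-0.0, 0.999, -0.045, 0.0]
ft_force: [-0.1, 0.2, 2.8]
width: 0.0682
finger_force: 20.0
t: 17.78
tcp_pos: [0.4451, 0.2927, -0.0224]
ee_rot: [-0.0, 0.999, -0.045, 0.0]
ft_force: [-1.1, 0.2, 0.0]
width: 0.0679
finger_force: 20.0
```

```bash
python3 -m creep '[[1,0,0,30,0,0,0],[1,0,0,35,0,0,0],[1,0,0,35,0,0,0],[1,0,0,20,0,0,0],[1,0,0,0,0,0,0]]' 20
python3 - <<'E'
from h import *
np.set_printoptions(precision=4,suppress=True)
cap()
print(ctrl.sense()["tcp_pos"],ctrl.sense()["width"])
for v in(("top",),("side",)):
  print("tip",v,*fit(lambda q,n:circ(q[0],q[1],.072,.009),[.512,-.049],v,steps=(.003,.003)))
  # shaft+tip
  print("hole",v,*fit(lambda q,n:circ(q[0],q[1],.038,.0245),[.627,-.06],v,steps=(.003,.003)))
for n in("top","side"):
  p=tips(n,"spindle"); print(n,p,proj(n,[[.512,-.0495,.012],[.512,-.0495,.072]]))
  x,y=(proj(n,[.512,-.0495,.045])[0]-[20,20]).astype(int)
  im=cv2.resize(cal[n]["img"][y:y+40,x:x+40,::-1],None,fx=9,fy=9,interpolation=cv2.INTER_CUBIC)
  for z in(.012,.072): cv2.polylines(im,[((proj(n,circ(.512,-.0495,z,.009))-[x,y]+.5)*9*16).astype(int).reshape(-1,1,2)],True,(255,0,255),1,cv2.LINE_AA,4)
  cv2.imwrite(f"pics/h_{n}.png",im)
a,b=[cv2.imread(f"pics/h_{n}.png") for n in("top","side")]; cv2.imwrite("pics/h.png",np.hstack([a,b]))
E
```

```text
t: 18.2
tcp_pos: [0.4471, 0.2947, 0.1021]
ee_rot: [-0.003, 0.999, -0.045, 0.003]
ft_force: [0.1, 0.7, 0.3]
width: 0.0678
finger_force: 20.0
[0.445  0.2928 0.0979] 0.06775835191098785
tip ('top',) [ 0.5114 -0.0487] 327.8401184082031
hole ('top',) [ 0.6274 -0.0602] 347.27093505859375
tip ('side',) [ 0.5095 -0.0644] 526.873779296875
hole ('side',) [ 0.6265 -0.0591] 401.6096496582031
top [(0.67, array([351.68 , 234.402])), (0.35, array([323.288, 171.402]))] [[350.9003 236.2929]
 [355.1327 230.8855]]
side [(0.77, array([268.184, 267.708]))] [[269.3639 266.3569]
 [269.4139 245.6206]]
```

View pics/h.png

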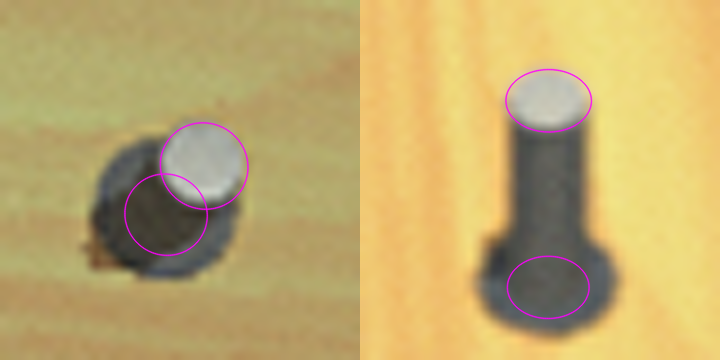

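The spindle sits at (0.512,-0.049), and the outline matches in both views. Its base has a small collar. Carrying the brown roll over.

```bash
python3 -m creep '[[1,6.7,-34.2,0,0,0,0],[1,6.7,-34.2,0,0,0,0],[1,6.7,-34.2,0,0,0,0],[1,6.7,-34.2,0,0,0,0],[1,6.7,-34.2,0,0,0,0]]' 20 >/dev/null
python3 -m creep '[[1,6.7,-34.2,0,0,0,0],[1,6.7,-34.2,0,0,0,0],[1,6.7,-34.2,0,0,0,0],[1,6.7,-34.2,0,0,0,0],[1,6.7,-34.2,0,0,0,0]]' >/dev/null
python3 -m creep '[[1,0,0,0,0,0,0],[1,0,0,-20,0,0,0],[1,0,0,-20,0,0,0],[1,0,0,-10,0,0,0],[1,0,0,0,0,0,0]]'
python3 -m creep '[[1,0,0,-5,0,0,0],[1,0,0,-5,0,0,0],[1,0,0,-5,0,0,0],[1,0,0,0,0,0,0]]'
```

```text
t: 19.65
tcp_pos: [0.5093, -0.0501, 0.044]
ee_rot: [0.001, 0.999, -0.046, -0.003]
ft_force: [0.2, -0.5, -0.4]
width: 0.0679
finger_force: 20.0
t: 19.98
tcp_pos: [0.5116, -0.0494, 0.0316]
ee_rot: [0.0, 0.999, -0.045, -0.0]
ft_force: [0.0, 0.0, -0.9]
width: 0.0677
finger_force: 20.0
```

```bash
python3 -m creep '[[1,0,0,-12,0,0,0],[1,0,0,-12,0,0,0],[1,0,0,-12,0,0,0],[1,0,0,-5,0,0,0],[1,0,0,0,0,0,0]]'
python3 -m creep '[[1,0,0,-2,0,0,0],[1,0,0,0,0,0,0]]'
python3 -m creep '[[1,0,0,-2,0,0,0],[1,0,0,0,0,0,0]]'
```

```text
t: 20.4
tcp_pos: [0.5112, -0.0497, -0.0096]
ee_rot: [0.0, 0.999, -0.045, -0.001]
ft_force: [-0.6, 0.2, -0.2]
width: 0.0677
finger_force: 20.0
t: 20.57
tcp_pos: [0.5123, -0.0495, -0.0104]
ee_rot: [-0.0, 0.999, -0.045, 0.0]
ft_force: [0.9, -0.1, -0.4]
width: 0.0679
finger_force: 20.0
t: 20.73
tcp_pos: [0.5121, -0.0495, -0.0126]
ee_rot: [-0.0, 0.999, -0.045, 0.0]
ft_force: [-0.2, 0.5, -0.7]
width: 0.0677
finger_force: 20.0
```

```bash
python3 -m creep '[[1,0,0,-2,0,0,0],[1,0,0,0,0,0,0]]'
python3 -m creep '[[1,0,0,-2,0,0,0],[1,0,0,0,0,0,0]]'
python3 -m creep '[[0,0,0,0,0,0,0],[0,0,0,0,0,0,0],[0,0,0,0,0,0,0],[0,0,0,0,0,0,0],[0,0,0,0,0,0,0]]'
python3 -m creep '[[0,0,0,10,0,0,0],[0,0,0,30,0,0,0],[0,0,0,35,0,0,0],[0,0,0,35,0,0,0],[0,0,0,0,0,0,0]]'
python3 - <<'E'
from h import *
np.set_printoptions(precision=4,suppress=True)
cap()
for k,x,y,r in(("60",.4121,.1872,.03),("52",.5704,.1876,.026),("44",.5672,.2786,.022)):
  m=lambda q,n:np.vstack([circ(q[0],q[1],.012,r),circ(q[0],q[1],.012,.013)])
  print(k,*[fit(m,[x,y],vv) for vv in(("top",),("side",))])
E
```

```text
t: 20.9
tcp_pos: [0.5119, -0.0496, -0.0149]
ee_rot: [-0.0, 0.999, -0.045, 0.0]
ft_force: [-0.7, -0.1, -1.2]
width: 0.0677
finger_force: 20.0
t: 21.07
tcp_pos: [0.5118, -0.0496, -0.0171]
ee_rot: [0.0, 0.999, -0.045, -0.0]
ft_force: [0.2, 0.1, 0.1]
width: 0.0678
finger_force: 20.0
t: 21.48
tcp_pos: [0.512, -0.0496, -0.0168]
ee_rot: [-0.0, 0.999, -0.045, 0.0]
ft_force: [-1.1, 0.2, 0.6]
width: 0.0869
finger_force: 0.0
t: 21.9
tcp_pos: [0.5163, -0.0492, 0.1008]
ee_rot: [-0.001, 0.999, -0.045, 0.005]
ft_force: [0.8, 1.0, 0.6]
width: 0.0878
finger_force: 0.0
60 (array([0.4066, 0.1989]), np.float64(9.845624923706055)) (array([0.4118, 0.1862]), np.float64(488.4264221191406))
52 (array([0.6019, 0.1999]), np.float64(47.6634521484375)) (array([0.5711, 0.1741]), np.float64(468.3976135253906))
44 (array([0.5334, 0.2974]), np.float64(72.12686920166016)) (array([0.531 , 0.3064]), np.float64(403.7375183105469))
```

```bash
python3 -m creep '[[0,-12.5,29.6,0,0,0,0],[0,-12.5,29.6,0,0,0,0],[0,-12.5,29.6,0,0,0,0],[0,-12.5,29.6,0,0,0,0]]' >/dev/null
python3 -m creep '[[0,-12.5,29.6,0,0,0,0],[0,-12.5,29.6,0,0,0,0],[0,-12.5,29.6,0,0,0,0],[0,-12.5,29.6,0,0,0,0],[0,0,0,0,0,0,0]]'
cat >> h.py <<'E'
HSV={"60":((100,120,60),(125,255,255)),"52":((24,120,120),(38,255,255)),"44":((0,150,90),(8,255,255))}
def blobs(n,k,z=.012):
    h=cv2.cvtColor(cal[n]["img"],cv2.COLOR_RGB2HSV); m=cv2.inRange(h,*HSV[k])
    if k=="44": m|=cv2.inRange(h,(172,150,90),(180,255,255))
    cs,_=cv2.findContours(m,cv2.RETR_EXTERNAL,cv2.CHAIN_APPROX_NONE); out=[]
    for c in cs:
        P=np.array([plane(n,p,z)[:2] for p in c[:,0]],np.float32); (x,y),r=cv2.minEnclosingCircle(P)
        if .7<r*2000/int(k)<1.3: out.append((round(x,4),round(y,4),round(r*2000,1)))
    return out
E
python3 - <<'E'
from h import *
np.set_printoptions(precision=4,suppress=True)
cap()
for k in HSV: print(k,blobs("top",k),blobs("side",k,.009))
E
```

```text
t: 22.75
tcp_pos: [0.4104, 0.1905, 0.0928]
ee_rot: [0.0, 0.999, -0.044, -0.0]
ft_force: [0.5, 0.6, -0.3]
width: 0.0874
finger_force: 0.0
60 [(0.9647, -0.1923, 44.2), (0.9829, -0.2135, 61.0)] [(0.959, -0.3011, 61.6), (0.4205, -0.0484, 61.9), (0.6378, -0.0819, 63.8), (0.4263, 0.0437, 64.1), (0.6498, 0.0601, 65.1), (0.4109, 0.186, 65.5), (0.8684, 0.1339, 72.2)]
52 [(0.5691, 0.1872, 51.7)] [(0.524, -0.1012, 39.0), (0.5696, -0.0224, 55.6), (0.5016, 0.0201, 40.8), (0.5812, 0.0337, 46.5), (0.5692, 0.1881, 60.6)]
44 [] [(0.9773, -0.2518, 54.5), (0.5713, 0.2804, 50.5), (1.0726, 0.522, 55.0)]
```

```bash
python3 -m creep '[[0,0,0,-30,0,0,0],[0,0,0,-30,0,0,0],[0,0,0,-30,0,0,0],[0,0,0,-20,0,0,0],[0,0,0,0,0,0,0]]'
python3 -m creep '[[0,0,0,-10,0,0,0],[0,0,0,0,0,0,0],[0,0,0,0,0,0,0]]'
```

```text
t: 23.27
tcp_pos: [0.4095, 0.1834, -0.0207]
ee_rot: [0.003, 0.999, -0.047, -0.003]
ft_force: [-1.1, -0.4, 0.6]
width: 0.0876
finger_force: 0.0
t: 23.52
tcp_pos: [0.4121, 0.1866, -0.0263]
ee_rot: [0.0, 0.999, -0.046, -0.0]
ft_force: [-0.4, -0.3, 2.1]
width: 0.0875
finger_force: 0.0
```

```bash
python3 -m creep '[[0,0,0,-5,0,0,0],[0,0,0,0,0,0,0]]'
python3 -m creep '[[1,0,0,0,0,0,0],[1,0,0,0,0,0,0],[1,0,0,0,0,0,0],[1,0,0,0,0,0,0],[1,0,0,0,0,0,0]]' 20
python3 -m creep '[[1,0,0,0,0,0,0],[1,0,0,0,0,0,0],[1,0,0,10,0,0,0],[1,0,0,30,0,0,0],[1,0,0,30,0,0,0]]' 20
python3 -m creep '[[1,0,0,30,0,0,0],[1,0,0,25,0,0,0],[1,0,0,0,0,0,0],[1,0,0,0,0,0,0]]' 20
```

```text
t: 23.68
tcp_pos: [0.4122, 0.1872, -0.0315]
ee_rot: [-0.0, 0.999, -0.046, 0.0]
ft_force: [-0.3, -0.2, 0.8]
width: 0.0875
finger_force: 0.0
t: 24.1
tcp_pos: [0.4119, 0.1873, -0.0317]
ee_rot: [-0.0, 0.999, -0.045, 0.0]
ft_force: [0.2, -0.1, 2.5]
width: 0.0602
finger_force: 20.5
t: 24.52
tcp_pos: [0.4108, 0.186, 0.0379]
ee_rot: [0.002, 0.999, -0.045, -0.001]
ft_force: [0.2, 0.5, 0.3]
width: 0.0598
finger_force: 20.0
t: 24.85
tcp_pos: [0.4125, 0.188, 0.0944]
ee_rot: [-0.001, 0.999, -0.045, 0.001]
ft_force: [-0.3, -0.7, 0.0]
width: 0.0598
finger_force: 20.0
```

```bash
python3 -m creep '[[1,12.5,-29.6,0,0,0,0],[1,12.5,-29.6,0,0,0,0],[1,12.5,-29.6,0,0,0,0],[1,12.5,-29.6,0,0,0,0]]' >/dev/null
python3 -m creep '[[1,12.5,-29.6,0,0,0,0],[1,12.5,-29.6,0,0,0,0],[1,12.5,-29.6,0,0,0,0],[1,12.5,-29.6,0,0,0,0],[1,0,0,0,0,0,0]]'
python3 -m creep '[[1,0,0,-20,0,0,0],[1,0,0,-20,0,0,0],[1,0,0,-10,0,0,0],[1,0,0,0,0,0,0]]'
python3 -m creep '[[1,0,0,-5,0,0,0],[1,0,0,-5,0,0,0],[1,0,0,-5,0,0,0],[1,0,0,0,0,0,0]]'
```

```text
t: 25.6
tcp_pos: [0.5122, -0.0536, 0.0912]
ee_rot: [0.001, 0.999, -0.047, -0.001]
ft_force: [1.8, -0.6, 0.1]
width: 0.0597
finger_force: 20.0
t: 25.93
tcp_pos: [0.5091, -0.0501, 0.0399]
ee_rot: [0.001, 0.999, -0.046, -0.003]
ft_force: [0.2, 0.6, -0.2]
width: 0.0598
finger_force: 20.0
t: 26.27
tcp_pos: [0.5116, -0.0494, 0.0276]
ee_rot: [0.0, 0.999, -0.045, -0.0]
ft_force: [-0.9, -0.0, 0.2]
width: 0.0596
finger_force: 20.0
```

```bash
python3 -m creep '[[1,0,0,-10,0,0,0],[1,0,0,-12,0,0,0],[1,0,0,-6,0,0,0],[1,0,0,0,0,0,0]]'
python3 -m creep '[[1,0,0,-3,0,0,0],[1,0,0,0,0,0,0]]'
python3 -m creep '[[1,0,0,-2,0,0,0],[1,0,0,0,0,0,0]]'
```

```text
t: 26.6
tcp_pos: [0.5108, -0.0498, -0.0012]
ee_rot: [0.0, 0.999, -0.046, -0.001]
ft_force: [0.4, 0.6, -0.5]
width: 0.0598
finger_force: 20.0
t: 26.77
tcp_pos: [0.512, -0.0496, -0.003]
ee_rot: [0.0, 0.999, -0.045, -0.0]
ft_force: [-0.2, 0.7, -1.1]
width: 0.0599
finger_force: 20.0
t: 26.93
tcp_pos: [0.5121, -0.0496, -0.0048]
ee_rot: [-0.0, 0.999, -0.045, 0.0]
ft_force: [0.3, -0.2, 0.3]
width: 0.06
finger_force: 20.0
```

```bash
python3 -m creep '[[0,0,0,0,0,0,0],[0,0,0,0,0,0,0],[0,0,0,0,0,0,0],[0,0,0,0,0,0,0],[0,0,0,10,0,0,0]]'
python3 -m creep '[[0.2,0,0,30,0,0,0],[0.2,0,0,35,0,0,0],[0.2,0,0,30,0,0,0],[0.2,7.2,29.6,0,0,0,0],[0.2,7.2,29.6,0,0,0,0]]' > /dev/null
python3 -m creep '[[0.2,7.2,29.6,0,0,0,0],[0.2,7.2,29.6,0,0,0,0],[0.2,7.2,29.6,0,0,0,0],[0.2,7.2,29.6,0,0,0,0]]' >/dev/null
python3 -m creep '[[0.2,7.2,29.6,0,0,0,0],[0.2,7.2,29.6,0,0,0,0],[0.2,0,0,0,0,0,0],[0.2,0,0,0,0,0,0]]'
python3 - <<'E'
from h import *
cap()
for k in("52","44"): print(k,blobs("top",k),blobs("side",k,.009))
for z in (.036,.04): print(blobs("top","60",z),[b for b in blobs("side","60",z-.003) if .3<b[0]<.6 and abs(b[1])<.1])
for n,x,y in(("side",210,190),("top",290,150)): cv2.imwrite(f"pics/i_{n}.png",cv2.resize(cal[n]["img"][y:y+130,x:x+130,::-1],None,fx=3,fy=3))
cv2.imwrite("pics/i.png",np.hstack([cv2.imread(f"pics/i_{n}.png") for n in("side","top")]))
E
```

```text
t: 27.35
tcp_pos: [0.5106, -0.0499, 0.0041]
ee_rot: [0.0, 0.999, -0.046, -0.001]
ft_force: [-0.7, 0.4, -0.3]
width: 0.0854
finger_force: 0.0
t: 28.43
tcp_pos: [0.5696, 0.1887, 0.1006]
ee_rot: [0.0, 0.999, -0.044, 0.0]
ft_force: [-0.7, -0.2, -0.5]
width: 0.0707
finger_force: 0.0
52 [(0.5668, 0.1921, 49.2)] [(0.5138, 0.0373, 38.8), (0.5034, 0.0318, 53.2), (0.5697, 0.1867, 61.0)]
44 [(0.5706, 0.2809, 43.7), (1.0264, 0.2538, 31.2)] [(0.9766, -0.253, 55.3), (0.5696, 0.2785, 50.4), (1.0721, 0.5204, 48.3)]
[(0.5114, -0.0496, 59.3), (0.9491, -0.1846, 42.5), (0.9687, -0.2115, 63.3)] [(0.4195, -0.0685, 60.2), (0.511, -0.051, 63.0), (0.4256, 0.0198, 61.8)]
[(0.5107, -0.049, 59.1), (0.9465, -0.1835, 42.3), (0.9661, -0.2103, 63.0)] [(0.4195, -0.0719, 59.8), (0.5104, -0.0545, 62.7), (0.4255, 0.0159, 61.4)]
```

View pics/i.png

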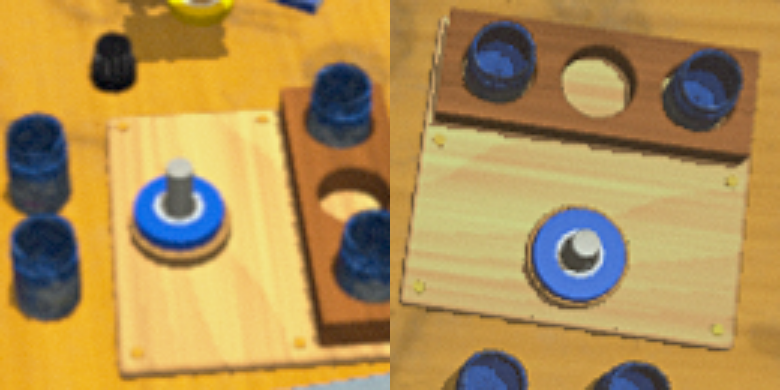

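The picture shows brown then blue seated flat on the spindle, at (180,205) in the side half. Next is the yellow roll.

```bash
python3 -m creep '[[0.2,0,-0.5,-30,0,0,0],[0.2,0,0,-30,0,0,0],[0.2,0,0,-30,0,0,0],[0.2,0,0,-25,0,0,0],[0.2,0,0,0,0,0,0]]'
python3 -m creep '[[0.2,0,0,-12,0,0,0],[0.2,0,0,-5,0,0,0],[0.2,0,0,0,0,0,0],[0.2,0,0,0,0,0,0]]'
python3 -m creep '[[1,0,0,0,0,0,0],[1,0,0,0,0,0,0],[1,0,0,0,0,0,0],[1,0,0,0,0,0,0],[1,0,0,0,0,0,0]]' 20
python3 -m creep '[[1,0,0,0,0,0,0],[1,0,0,0,0,0,0],[1,0,0,10,0,0,0],[1,0,0,30,0,0,0],[1,0,0,30,0,0,0]]' 20
python3 -m creep '[[1,0,0,30,0,0,0],[1,0,0,32,0,0,0],[1,0,0,0,0,0,0],[1,0,0,0,0,0,0]]' 20
```

```text
t: 28.95
tcp_pos: [0.566, 0.1835, -0.0192]
ee_rot: [0.002, 0.999, -0.047, -0.003]
ft_force: [-0.6, -0.7, -0.1]
width: 0.0701
finger_force: 0.0
t: 29.28
tcp_pos: [0.57, 0.1866, -0.0306]
ee_rot: [-0.0, 0.999, -0.046, 0.0]
ft_force: [-0.3, 0.2, -0.6]
width: 0.0702
finger_force: 0.0
t: 29.7
tcp_pos: [0.5698, 0.1869, -0.0312]
ee_rot: [-0.0, 0.999, -0.045, 0.0]
ft_force: [-1.1, 0.2, 5.6]
width: 0.0505
finger_force: 20.0
t: 30.12
tcp_pos: [0.5682, 0.1859, 0.038]
ee_rot: [0.001, 0.999, -0.045, -0.002]
ft_force: [0.7, 0.2, -1.0]
width: 0.0504
finger_force: 20.0
t: 30.45
tcp_pos: [0.5707, 0.1875, 0.103]
ee_rot: [-0.001, 0.999, -0.045, 0.002]
ft_force: [-0.1, -0.5, -1.2]
width: 0.0504
finger_force: 20.0
```

Run:
```python
from h import *
cap()
t=ctrl.sense()["tcp_pos"]; print(t, ctrl.sense()["width"])
z=t[2]+.0312
for n in("top","side"):
    print(n,blobs(n,"52",z+.012),blobs(n,"52",z+.006))
    # also pixel extents
    m=cv2.inRange(cv2.cvtColor(cal[n]["img"],cv2.COLOR_RGB2HSV),*HSV["52"]); p=proj(n,circ(t[0],t[1],z+.012,.026)); q=proj(n,circ(t[0],t[1],z,.026))
    a=np.vstack([p,q]); print("model bbox",a.min(0).round(),a.max(0).round())
    x0,y0=(a.min(0)-15).astype(int);x1,y1=(a.max(0)+15).astype(int)
    v,u=np.nonzero(m[y0:y1,x0:x1]); print("seen bbox",u.min()+x0,v.min()+y0,u.max()+x0,v.max()+y0,len(u))
    print("44",blobs(n,"44",.010))
```

```text
[0.56889379 0.18646535 0.09994307] 0.05007979788266845
top [] []
model bbox [211. 170.] [241. 201.]
seen bbox 211 174 254 197 88
44 [(0.5715, 0.2816, 43.1), (1.024, 0.2539, 32.5)]
side [(0.5073, -0.2167, 59.2), (0.5393, -0.1382, 50.0), (0.4861, -0.0955, 45.6)] [(0.5083, -0.2122, 59.8), (0.5406, -0.1329, 50.5), (0.4869, -0.0898, 46.1)]
model bbox [266. 135.] [289. 153.]
seen bbox 266 143 288 150 33
44 [(0.5694, 0.2772, 50.4), (1.0704, 0.5232, 48.8)]
```

```bash
python3 -m creep '[[1,-7.2,-29.6,0,0,0,0],[1,-7.2,-29.6,0,0,0,0],[1,-7.2,-29.6,0,0,0,0],[1,-7.2,-29.6,0,0,0,0]]' 20 >/dev/null
python3 -m creep '[[1,-7.2,-29.6,0,0,0,0],[1,-7.2,-29.6,0,0,0,0],[1,-7.2,-29.6,0,0,0,0],[1,-7.1,-29.3,0,0,0,0],[1,0,0,0,0,0,0]]'
python3 -m creep '[[1,0,0,-20,0,0,0],[1,0,0,-20,0,0,0],[1,0,0,-10,0,0,0],[1,0,0,0,0,0,0]]'
python3 -m creep '[[1,0,0,-5,0,0,0],[1,0,0,-5,0,0,0],[1,0,0,-5,0,0,0],[1,0,0,0,0,0,0]]'
```

```text
t: 31.3
tcp_pos: [0.5089, -0.0535, 0.0986]
ee_rot: [0.001, 0.999, -0.047, -0.002]
ft_force: [-0.5, -0.4, 0.1]
width: 0.0502
finger_force: 20.0
t: 31.63
tcp_pos: [0.5094, -0.0503, 0.0471]
ee_rot: [0.001, 0.999, -0.046, -0.003]
ft_force: [-1.3, 0.7, -0.7]
width: 0.0501
finger_force: 20.0
t: 31.97
tcp_pos: [0.5117, -0.0497, 0.0346]
ee_rot: [0.0, 0.999, -0.045, -0.0]
ft_force: [0.1, -0.5, -0.6]
width: 0.0503
finger_force: 20.0
```

Bottom of the roll is at about 66 mm, below the spindle tip, with no force. It is threaded, so I lower further.

```bash
python3 -m creep '[[1,0,0,-8,0,0,0],[1,0,0,-8,0,0,0],[1,0,0,-6,0,0,0],[1,0,0,0,0,0,0]]'
python3 -m creep '[[1,0,0,-2,0,0,0],[1,0,0,0,0,0,0]]'
python3 -m creep '[[1,0,0,-2,0,0,0],[1,0,0,0,0,0,0]]'
python3 -m creep '[[1,0,0,-2,0,0,0],[1,0,0,0,0,0,0]]'
```

```text
t: 32.3
tcp_pos: [0.5109, -0.05, 0.0116]
ee_rot: [0.0, 0.999, -0.046, -0.001]
ft_force: [-0.4, -0.4, -0.3]
width: 0.0503
finger_force: 20.0
t: 32.47
tcp_pos: [0.5119, -0.0498, 0.0109]
ee_rot: [0.0, 0.999, -0.045, -0.0]
ft_force: [-0.6, -0.3, 0.2]
width: 0.0504
finger_force: 20.0
t: 32.63
tcp_pos: [0.5121, -0.0498, 0.0091]
ee_rot: [-0.0, 0.999, -0.045, 0.0]
ft_force: [0.1, 0.3, -0.9]
width: 0.0502
finger_force: 20.0
t: 32.8
tcp_pos: [0.5119, -0.0498, 0.007]
ee_rot: [-0.0, 0.999, -0.045, -0.0]
ft_force: [1.1, -0.4, -0.2]
width: 0.0503
finger_force: 20.0
```

```bash
python3 -m creep '[[0.2,0,0,0,0,0,0],[0.2,0,0,0,0,0,0],[0.2,0,0,0,0,0,0],[0.2,0,0,0,0,0,0],[0.2,0,0,10,0,0,0]]'
python3 -m creep '[[0.2,0,0,30,0,0,0],[0.2,0,0,30,0,0,0],[0.2,0,0,25,0,0,0],[0.2,5.9,33,0,0,0,0],[0.2,5.9,33,0,0,0,0]]' > /dev/null
python3 -m creep '[[0.2,5.9,33,0,0,0,0],[0.2,5.9,33,0,0,0,0],[0.2,5.9,33,0,0,0,0],[0.2,5.9,33,0,0,0,0]]' >/dev/null
python3 -m creep '[[0.2,5.9,33,0,0,0,0],[0.2,5.9,33,0,0,0,0],[0.2,5.9,33,0,0,0,0],[0.2,5.9,33,0,0,0,0],[0.2,0,0,0,0,0,0]]'
python3 - <<'E'
from h import *
cap()
print(ctrl.sense()["tcp_pos"])
print("44",blobs("top","44"),blobs("side","44",.009))
for z in (.048,.051): print("52",blobs("top","52",z),[b for b in blobs("side","52",z-.003) if .3<b[0]<.6 and abs(b[1])<.1])
E
```

```text
t: 33.22
tcp_pos: [0.5107, -0.0501, 0.016]
ee_rot: [0.0, 0.999, -0.046, -0.001]
ft_force: [-0.3, 0.0, -0.3]
width: 0.0696
finger_force: 0.0
t: 34.38
tcp_pos: [0.5722, 0.2855, 0.1028]
ee_rot: [-0.001, 0.999, -0.044, 0.001]
ft_force: [0.9, -0.3, 1.0]
width: 0.0702
finger_force: 0.0
[0.57076898 0.28140455 0.10233652]
44 [(0.5702, 0.281, 42.9)] [(0.9774, -0.2524, 54.0), (0.5697, 0.2787, 50.1), (1.0715, 0.5191, 50.1)]
52 [(0.5102, -0.0499, 51.0)] [(0.5607, -0.0487, 47.7), (0.5249, 0.0026, 38.2)]
52 [(0.5097, -0.0495, 50.8)] [(0.5601, -0.0514, 47.5), (0.5244, -0.0002, 38.1)]
```

```bash
python3 -m creep '[[0.2,0,0,-30,0,0,0],[0.2,0,0,-30,0,0,0],[0.2,0,0,-30,0,0,0],[0.2,0,0,-25,0,0,0],[0.2,0,0,0,0,0,0]]'
python3 -m creep '[[0.2,0,0,-12,0,0,0],[0.2,0,0,-4,0,0,0],[0.2,0,0,0,0,0,0],[0.2,0,0,0,0,0,0]]'
python3 -m creep '[[1,0,0,0,0,0,0],[1,0,0,0,0,0,0],[1,0,0,0,0,0,0],[1,0,0,0,0,0,0],[1,0,0,0,0,0,0]]' 20
python3 -m creep '[[1,0,0,0,0,0,0],[1,0,0,0,0,0,0],[1,0,0,10,0,0,0],[1,0,0,30,0,0,0],[1,0,0,30,0,0,0]]' 20
python3 -m creep '[[1,0,0,30,0,0,0],[1,0,0,30,0,0,0],[1,0,0,0,0,0,0],[1,0,0,0,0,0,0]]' 20
```

```text
t: 34.9
tcp_pos: [0.5677, 0.2766, -0.0174]
ee_rot: [0.003, 0.999, -0.046, -0.003]
ft_force: [-0.2, -0.3, -1.3]
width: 0.07
finger_force: 0.0
t: 35.23
tcp_pos: [0.5717, 0.2805, -0.0276]
ee_rot: [-0.001, 0.999, -0.045, 0.001]
ft_force: [0.7, 0.6, 0.2]
width: 0.0704
finger_force: 0.0
t: 35.65
tcp_pos: [0.5711, 0.2804, -0.0285]
ee_rot: [-0.0, 0.999, -0.045, 0.0]
ft_force: [-0.3, 0.3, 2.7]
width: 0.0423
finger_force: 20.4
t: 36.07
tcp_pos: [0.5699, 0.2792, 0.0409]
ee_rot: [0.001, 0.999, -0.045, -0.001]
ft_force: [1.2, 1.0, -0.2]
width: 0.0425
finger_force: 20.0
t: 36.4
tcp_pos: [0.572, 0.2811, 0.1041]
ee_rot: [-0.002, 0.999, -0.045, 0.002]
ft_force: [-0.4, -0.4, -1.0]
width: 0.0419
finger_force: 20.0
```

```bash
python3 -m creep '[[1,-5.85,-33,0,0,0,0],[1,-5.85,-33,0,0,0,0],[1,-5.85,-33,0,0,0,0],[1,-5.85,-33,0,0,0,0],[1,-5.85,-33,0,0,0,0]]' 20 >/dev/null
python3 -m creep '[[1,-5.85,-33,0,0,0,0],[1,-5.85,-33,0,0,0,0],[1,-5.85,-33,0,0,0,0],[1,-5.85,-33,0,0,0,0],[1,-5.85,-33,0,0,0,0]]' >/dev/null
python3 -m creep '[[1,0,0,0,0,0,0],[1,0,0,-20,0,0,0],[1,0,0,-20,0,0,0],[1,0,0,-10,0,0,0],[1,0,0,0,0,0,0]]'
python3 -m creep '[[1,0,0,-5,0,0,0],[1,0,0,-5,0,0,0],[1,0,0,-5,0,0,0],[1,0,0,0,0,0,0]]'
```

```text
t: 37.65
tcp_pos: [0.5101, -0.0502, 0.0485]
ee_rot: [0.001, 0.999, -0.046, -0.003]
ft_force: [-0.2, -0.7, -1.0]
width: 0.0421
finger_force: 20.0
t: 37.98
tcp_pos: [0.5122, -0.0496, 0.0356]
ee_rot: [0.0, 0.999, -0.045, -0.0]
ft_force: [-0.1, 0.4, -0.3]
width: 0.0424
finger_force: 20.0
```

```bash
python3 -m creep '[[1,0,0,-5,0,0,0],[1,0,0,-5,0,0,0],[1,0,0,-2,0,0,0],[1,0,0,0,0,0,0]]'
python3 -m creep '[[1,0,0,-1.5,0,0,0],[1,0,0,0,0,0,0]]'
python3 -m creep '[[0.3,0,0,0,0,0,0],[0.3,0,0,0,0,0,0],[0.3,0,0,0,0,0,0],[0.3,0,0,0,0,0,0],[0.3,0,0,10,0,0,0]]'
python3 -m creep '[[0.3,0,0,30,0,0,0],[0.3,0,0,30,0,0,0],[0.3,0,0,15,0,0,0],[0.3,-3.8,27.5,0,0,0,0],[0.3,-3.7,27.4,0,0,0,0]]' >/dev/null
python3 -m creep '[[0.3,-3.7,27.4,0,0,0,0],[0.3,-3.7,27.4,0,0,0,0],[0.3,-3.7,27.4,0,0,0,0],[0.3,-3.7,27.4,0,0,0,0],[0.3,0,0,0,0,0,0]]'
python3 - <<'E'
from h import *
cap()
print(ctrl.sense()["tcp_pos"])
for z in (.06,.064): print("44",blobs("top","44",z),[b for b in blobs("side","44",z-.003) if .3<b[0]<.6 and abs(b[1])<.1])
print(tips("side","cap"),tips("top","cap"),proj("side",[.4897,.1147,0]),proj("top",[.4897,.1147,0]))
print([b for b in blobs("top","44",.01)])
E
```

```text
t: 38.32
tcp_pos: [0.512, -0.0499, 0.0236]
ee_rot: [0.0, 0.999, -0.045, -0.0]
ft_force: [-0.4, 0.3, -0.1]
width: 0.0426
finger_force: 20.0
t: 38.48
tcp_pos: [0.5124, -0.0498, 0.0225]
ee_rot: [0.0, 0.999, -0.045, -0.0]
ft_force: [0.0, 0.2, -0.8]
width: 0.0427
finger_force: 20.0
t: 38.9
tcp_pos: [0.5112, -0.05, 0.0315]
ee_rot: [0.0, 0.999, -0.046, -0.001]
ft_force: [-0.2, -0.1, -0.2]
width: 0.061
finger_force: 0.0
t: 39.73
tcp_pos: [0.4905, 0.1183, 0.1089]
ee_rot: [-0.001, 0.999, -0.044, 0.001]
ft_force: [0.3, -0.7, 0.6]
width: 0.061
finger_force: 0.0
[0.49013567 0.11571675 0.1084063 ]
44 [(0.5114, -0.0491, 43.6), (0.9922, 0.2425, 33.9)] [(0.5109, -0.0506, 46.1)]
44 [(0.5106, -0.0486, 43.4), (0.9893, 0.2418, 33.7)] [(0.5103, -0.0542, 45.8)]
[(0.73, array([252.392, 216.594]))] [(0.6, array([268.184, 243.6  ]))] [[247.55341385 216.10020969]] [[267.05170048 244.09682751]]
[(0.5206, -0.0558, 46.0), (1.0279, 0.252, 35.8)]
```

```bash
python3 -m creep '[[0.3,0,0,-30,0,0,0],[0.3,0,0,-30,0,0,0],[0.3,0,0,-30,0,0,0],[0.3,0,0,-20,0,0,0],[0.3,0,0,0,0,0,0]]'
python3 -m creep '[[0.3,0,0,-9,0,0,0],[0.3,0,0,-4,0,0,0],[0.3,0,0,0,0,0,0],[0.3,0,0,0,0,0,0]]'
```

```text
t: 40.35
tcp_pos: [0.4875, 0.112, -0.0059]
ee_rot: [0.002, 0.999, -0.047, -0.003]
ft_force: [-0.9, -0.5, 0.3]
width: 0.0613
finger_force: 0.0
t: 40.68
tcp_pos: [0.4908, 0.1149, -0.0145]
ee_rot: [-0.0, 0.999, -0.045, 0.001]
ft_force: [0.3, 0.2, 0.6]
width: 0.0618
finger_force: 0.0
```

```bash
python3 -m creep '[[1,-0.5,0,0,0,0,0],[1,0,0,0,0,0,0],[1,0,0,0,0,0,0],[1,0,0,0,0,0,0],[1,0,0,0,0,0,0]]' 25
python3 -m creep '[[1,0,0,0,0,0,0],[1,0,0,0,0,0,0],[1,0,0,0,0,0,0],[1,0,0,10,0,0,0],[1,0,0,25,0,0,0]]' 25
python3 -m creep '[[1,0,0,35,0,0,0],[1,0,0,35,0,0,0],[1,0,0,15,0,0,0],[1,0,0,0,0,0,0],[1,0,0,0,0,0,0]]' 25
```

```text
t: 41.1
tcp_pos: [0.4898, 0.1148, -0.0151]
ee_rot: [-0.0, 0.999, -0.045, 0.0]
ft_force: [0.0, -0.3, -0.2]
width: 0.0339
finger_force: 0.0
t: 41.52
tcp_pos: [0.4874, 0.1134, 0.0173]
ee_rot: [0.002, 0.999, -0.046, -0.003]
ft_force: [-0.3, -0.2, -0.6]
width: 0.027
finger_force: 25.0
t: 41.93
tcp_pos: [0.49, 0.115, 0.1054]
ee_rot: [-0.001, 0.999, -0.045, 0.001]
ft_force: [-1.1, 0.3, -1.6]
width: 0.027
finger_force: 25.0
```

```bash
python3 -m creep '[[1,4.4,-32.8,0,0,0,0],[1,4.4,-32.8,0,0,0,0],[1,4.4,-32.8,0,0,0,0],[1,4.4,-32.8,0,0,0,0],[1,4.4,-32.8,0,0,0,0]]' 25 >/dev/null
python3 -m creep '[[1,0,0,0,0,0,0],[1,0,0,-20,0,0,0],[1,0,0,-20,0,0,0],[1,0,0,0,0,0,0],[1,0,0,0,0,0,0]]'
python3 -m creep '[[1,0,0,-5,0,0,0],[1,0,0,-5,0,0,0],[1,0,0,-3,0,0,0],[1,0,0,0,0,0,0]]'
python3 -m creep '[[1,0,0,-2,0,0,0],[1,0,0,0,0,0,0]]'
python3 -m creep '[[1,0,0,-2,0,0,0],[1,0,0,0,0,0,0]]'
```

```text
t: 42.77
tcp_pos: [0.51, -0.0497, 0.0629]
ee_rot: [0.001, 0.999, -0.045, -0.002]
ft_force: [0.1, 1.0, -0.2]
width: 0.0274
finger_force: 25.0
t: 43.1
tcp_pos: [0.5114, -0.0491, 0.0513]
ee_rot: [0.0, 0.999, -0.045, -0.0]
ft_force: [0.8, 0.2, -0.2]
width: 0.0278
finger_force: 25.0
t: 43.27
tcp_pos: [0.5118, -0.0492, 0.0497]
ee_rot: [-0.0, 0.999, -0.045, 0.0]
ft_force: [0.8, -0.2, -0.6]
width: 0.0274
finger_force: 25.0
t: 43.43
tcp_pos: [0.5116, -0.0493, 0.0476]
ee_rot: [-0.0, 0.999, -0.045, 0.0]
ft_force: [-0.2, 0.2, -1.3]
width: 0.0276
finger_force: 25.0
```

```bash
python3 -m creep '[[0.3,0,0,-0.5,0,0,0],[0.3,0,0,0,0,0,0],[0.3,0,0,0,0,0,0],[0.3,0,0,0,0,0,0],[0.3,0,0,0,0,0,0]]'
python3 -m creep '[[0.3,0,0,10,0,0,0],[0.3,0,0,25,0,0,0],[0.3,0,0,25,0,0,0],[0.3,-28.7,17.7,0,0,0,0],[0.3,-28.7,17.7,0,0,0,0]]'
python3 -m creep '[[0.3,-28.7,17.7,0,0,0,0],[0.3,0,0,-30,0,0,0],[0.3,0,0,-30,0,0,0],[0.3,0,0,0,0,0,0],[0.3,0,0,0,0,0,0]]'
python3 - <<'E'
from h import *
np.set_printoptions(precision=4,suppress=True)
cap()
print(ctrl.sense()["tcp_pos"],ctrl.sense()["width"])
for n in("top","side"): print(n,tips(n,"cap"),proj(n,[[.512,-.049,.062],[.4256,.004,0],[.4226,-.084,0]]),tips(n,"spare0"))
m=lambda q,n:np.vstack([circ(q[0],q[1],.077,.018),circ(q[0],q[1],.098,.014)])
print("cap side",*fit(m,[.512,-.049],("side",),steps=(.003,.003)))
E
```

```text
t: 43.85
tcp_pos: [0.5118, -0.0493, 0.0472]
ee_rot: [-0.0, 0.999, -0.045, 0.0]
ft_force: [-0.0, 0.4, 0.1]
width: 0.0549
finger_force: 0.0
t: 44.27
tcp_pos: [0.4556, -0.0136, 0.109]
ee_rot: [-0.001, 0.999, -0.046, 0.002]
ft_force: [-1.9, 1.1, 0.2]
width: 0.0615
finger_force: 0.0
t: 44.68
tcp_pos: [0.4249, 0.0034, 0.0473]
ee_rot: [0.001, 0.999, -0.045, -0.001]
ft_force: [0.7, -1.2, 0.2]
width: 0.0614
finger_force: 0.0
[0.4268 0.004  0.0486] 0.061764472769141
top [] [[354.1223 231.8208]
 [321.6594 279.5301]
 [366.6723 283.4204]] []
side [(0.76, array([270.872, 246.498]))] [[269.3619 249.0212]
 [223.7299 255.8335]
 [226.5412 289.5951]] [(0.92, array([226.912, 288.582])), (0.81, array([222.88 , 256.788]))]
cap side [ 0.5104 -0.0552] 482.6688232421875
```

```bash
python3 -m creep '[[0.3,-1,0,-12,0,0,0],[0.3,0,0,-15,0,0,0],[0.3,0,0,-15,0,0,0],[0.3,0,0,-10,0,0,0],[0.3,0,0,0,0,0,0]]'
python3 -m creep '[[0.7,0,0,0,0,0,0],[0.7,0,0,0,0,0,0],[0.7,0,0,0,0,0,0],[0.7,0,0,0,0,0,0],[0.7,0,0,0,0,0,0]]' 4
```

```text
t: 45.4
tcp_pos: [0.4237, 0.0032, -0.006]
ee_rot: [0.001, 0.999, -0.046, -0.001]
ft_force: [-0.9, 0.5, -0.5]
width: 0.0616
finger_force: 0.0
t: 45.82
tcp_pos: [0.4253, 0.0041, -0.0041]
ee_rot: [-0.0, 0.999, -0.045, 0.001]
ft_force: [-1.0, -1.2, 3.5]
width: 0.0429
finger_force: 4.0
```

```bash
python3 -m creep '[[0.3,0,0,0,0,0,0],[0.3,0,0,0,0,0,0],[0.3,0,0,0,0,0,0],[0.3,0,0,0,0,0,-0.1],[0.3,0,0,0,0,0,-0.12]]' >/dev/null
python3 -m creep '[[0.3,0,0,0,0,0,-0.12],[0.3,0,0,0,0,0,-0.12],[0.3,0,0,0,0,0,-0.12],[0.3,0,0,0,0,0,-0.12],[0.3,0,0,0,0,0,-0.12]]'
python3 -m creep '[[0.3,0,0,0,0,0,-0.12],[0.3,0,0,0,0,0,-0.12],[0.3,0,0,0,0,0,-0.12],[0.3,0,0,0,0,0,-0.12],[0.3,0,0,0,0,0,-0.12]]'
python3 -m creep '[[0.3,0,0,0,0,0,-0.12],[0.3,0,0,0,0,0,-0.03],[0.3,0,0,0,0,0,0],[0.3,0,0,0,0,0,0]]'
```

```text
t: 46.65
tcp_pos: [0.4245, 0.0038, -0.0049]
ee_rot: [0.0, 0.897, -0.442, -0.0]
ft_force: [-0.8, -0.3, 0.0]
width: 0.0612
finger_force: 0.0
t: 47.07
tcp_pos: [0.4245, 0.0038, -0.0049]
ee_rot: [0.0, 0.726, -0.688, -0.0]
ft_force: [0.3, 0.3, 0.0]
width: 0.0616
finger_force: 0.0
t: 47.4
tcp_pos: [0.4245, 0.0038, -0.0049]
ee_rot: [-0.0, -0.675, 0.738, 0.0]
ft_force: [0.5, 0.7, -0.5]
width: 0.0611
finger_force: 0.0
```

```bash
python3 -m creep '[[1,0,0,0,0,0,0],[1,0,0,0,0,0,0],[1,0,0,0,0,0,0],[1,0,0,0,0,0,0],[1,0,0,0,0,0,0]]' 25
python3 -m creep '[[1,0,0,10,0,0,0],[1,0,0,25,0,0,0],[1,0,0,30,0,0,0],[1,0,0,30,0,0,0],[1,0,0,20,0,0,0]]' 25
python3 -m creep '[[1,0,0,0,0,0,0],[1,0,0,0,0,0,0]]' 25
```

```text
t: 47.82
tcp_pos: [0.4245, 0.0038, -0.0048]
ee_rot: [-0.0, -0.675, 0.738, 0.0]
ft_force: [-0.9, -0.4, -0.2]
width: 0.0414
finger_force: 25.0
t: 48.23
tcp_pos: [0.4253, 0.0039, 0.1127]
ee_rot: [0.001, -0.675, 0.738, -0.001]
ft_force: [1.1, 0.9, -0.1]
width: 0.0414
finger_force: 25.0
t: 48.4
tcp_pos: [0.4252, 0.0042, 0.1111]
ee_rot: [0.001, -0.675, 0.738, -0.0]
ft_force: [-0.3, -0.2, -0.7]
width: 0.0412
finger_force: 25.0
```

```bash
python3 -m creep '[[1,0,0,25,0,0,0],[1,33.7,-10.6,0,0,0,0],[1,33.7,-10.6,0,0,0,0],[1,33.7,-10.6,0,0,0,0],[1,33.7,-10.6,0,0,0,0]]' 25
python3 -m creep '[[1,33.7,-10.6,0,0,0,0],[1,33.7,-10.6,0,0,0,0],[1,0,0,0,0,0,0],[1,0,0,0,0,0,0],[1,0,0,0,0,0,0]]' 25
python3 - <<'E'
from h import *
np.set_printoptions(precision=4,suppress=True)
cap()
s=ctrl.sense();t=s["tcp_pos"];print(t,s["width"])
for n in("top","side"): print(n,tips(n,"spare0",5),proj(n,[t[0],t[1],t[2]+.0049]),tips(n,"pocket1"),proj(n,[.627,-.06,.012]))
for v in(("side",),): print("hole",fit(lambda q,n:circ(q[0],q[1],.038,.0245),[.627,-.06],v,steps=(.003,.003)))
E
```

```text
t: 48.82
tcp_pos: [0.56, -0.0393, 0.1336]
ee_rot: [-0.001, -0.675, 0.738, 0.001]
ft_force: [0.3, 1.1, -0.2]
width: 0.0415
finger_force: 25.0
t: 49.23
tcp_pos: [0.6255, -0.06, 0.1327]
ee_rot: [-0.002, -0.674, 0.738, 0.001]
ft_force: [-0.5, 0.1, -0.4]
width: 0.0417
finger_force: 25.0
[ 0.6256 -0.0596  0.1343] 0.04183026482565159
top [(0.52, array([365.176, 283.92 ])), (0.44, array([368.312, 162.708]))] [[367.4883 161.0882]] [(0.92, array([389.424, 184.8  ])), (0.78, array([352.8  , 179.802]))] [[357.4191 180.3436]]
side [(0.58, array([224.504, 290.808])), (0.56, array([332.696, 218.316]))] [[332.0583 216.6857]] [(0.89, array([334.096, 288.288])), (0.72, array([270.984, 248.808])), (0.71, array([322.616, 241.584]))] [[326.8746 262.9894]]
hole (array([ 0.6265, -0.0594]), np.float64(233.5285186767578))
```

```bash
python3 -m creep '[[1,0,0,-25,0,0,0],[1,0,0,-30,0,0,0],[1,0,0,-25,0,0,0],[1,0,0,-8,0,0,0],[1,0,0,0,0,0,0]]' 25
python3 -m creep '[[1,0,0,0,0,0,0],[1,0,0,0,0,0,0]]' 25
```

```text
t: 49.95
tcp_pos: [0.625, -0.0598, 0.0453]
ee_rot: [-0.002, -0.675, 0.738, 0.001]
ft_force: [-0.2, 0.9, 0.5]
width: 0.0415
finger_force: 25.0
t: 50.12
tcp_pos: [0.6282, -0.0596, 0.0491]
ee_rot: [0.001, -0.675, 0.738, -0.001]
ft_force: [-0.4, 0.2, -1.7]
width: 0.0418
finger_force: 25.0
```

```bash
python3 -m creep '[[1,0,-0.3,-5,0,0,0],[1,0,0,-5,0,0,0],[1,0,0,-2,0,0,0],[1,0,0,0,0,0,0],[1,0,0,0,0,0,0]]' 25
python3 -m creep '[[1,0,0,-3,0,0,0],[1,0,0,0,0,0,0]]'
python3 -m creep '[[1,0,0,-3,0,0,0],[1,0,0,0,0,0,0]]'
```

```text
t: 50.53
tcp_pos: [0.6267, -0.0602, 0.0351]
ee_rot: [-0.0, -0.675, 0.738, 0.0]
ft_force: [0.6, -0.5, -0.4]
width: 0.0415
finger_force: 25.0
t: 50.7
tcp_pos: [0.6266, -0.0601, 0.0318]
ee_rot: [-0.0, -0.675, 0.738, 0.0]
ft_force: [-1.2, 0.2, -0.4]
width: 0.0415
finger_force: 25.0
t: 50.87
tcp_pos: [0.6265, -0.0601, 0.0286]
ee_rot: [-0.0, -0.675, 0.738, 0.0]
ft_force: [-0.1, -0.2, -1.4]
width: 0.0419
finger_force: 25.0
```

```bash
python3 -m creep '[[1,0,0,-5,0,0,0],[1,0,0,-5,0,0,0],[1,0,0,-5,0,0,0],[1,0,0,0,0,0,0]]'
python3 -m creep '[[1,0,0,-2,0,0,0],[1,0,0,0,0,0,0]]'
python3 -m creep '[[1,0,0,-2,0,0,0],[1,0,0,0,0,0,0]]'
```

```text
t: 51.2
tcp_pos: [0.6258, -0.0602, 0.0126]
ee_rot: [-0.001, -0.674, 0.738, 0.001]
ft_force: [-0.7, 0.2, -0.6]
width: 0.0416
finger_force: 25.0
t: 51.37
tcp_pos: [0.6266, -0.0601, 0.0117]
ee_rot: [-0.0, -0.675, 0.738, 0.0]
ft_force: [-0.2, 0.0, -0.6]
width: 0.0417
finger_force: 25.0
t: 51.53
tcp_pos: [0.6267, -0.0601, 0.01]
ee_rot: [-0.0, -0.675, 0.738, 0.0]
ft_force: [0.0, 0.7, -0.4]
width: 0.0415
finger_force: 25.0
```

Seated to within 3 mm. I lower a little more, release, and back off to the left for a final look.

```bash
python3 -m creep '[[1,0,0,-2,0,0,0],[1,0,0,0,0,0,0],[0.3,0,0,0,0,0,0],[0.3,0,0,0,0,0,0],[0.3,0,0,0,0,0,0]]'
python3 -m creep '[[0.3,0,0,0,0,0,0],[0.3,0,0,15,0,0,0],[0.3,0,0,30,0,0,0],[0.3,0,0,35,0,0,0],[0.3,0,0,35,0,0,0]]'
python3 -m creep '[[0.3,0,0,15,0,0,0],[0.3,-14,33,0,0,0,0],[0.3,-14,35,0,0,0,0],[0.3,-14,35,0,0,0,0],[0.3,-14,35,0,0,0,0]]'
python3 -m creep '[[0.3,-14,35,0,0,0,0],[0.3,-14,35,0,0,0,0],[0.3,-14,35,0,0,0,0],[0.3,-14,35,0,0,0,0],[0.3,-14,35,0,0,0,0]]'
python3 -m creep '[[0.3,-14,35,0,0,0,0],[0.3,-14,35,0,0,0,0],[0.3,0,0,0,0,0,0],[0.3,0,0,0,0,0,0],[0.3,0,0,0,0,0,0]]'
python3 - <<'E'
from h import *
cap()
a=cv2.resize(cal["side"]["img"][170:330,195:375,::-1],None,fx=2.2,fy=2.2,interpolation=cv2.INTER_CUBIC);b=cv2.resize(cal["top"]["img"][145:305,285:465,::-1],None,fx=2.2,fy=2.2,interpolation=cv2.INTER_CUBIC)
cv2.imwrite("pics/z.png",np.hstack([a,b]))
E
```

```text
t: 51.95
tcp_pos: [0.627, -0.0601, 0.0084]
ee_rot: [0.0, -0.675, 0.738, -0.0]
ft_force: [-0.1, 0.4, 0.4]
width: 0.056
finger_force: 0.0
t: 52.37
tcp_pos: [0.6262, -0.0602, 0.124]
ee_rot: [-0.001, -0.675, 0.738, 0.0]
ft_force: [0.4, -0.1, 0.2]
width: 0.0615
finger_force: 0.0
t: 52.78
tcp_pos: [0.5701, 0.0789, 0.1385]
ee_rot: [0.0, -0.674, 0.739, -0.0]
ft_force: [0.7, 0.4, -0.6]
width: 0.0615
finger_force: 0.0
t: 53.2
tcp_pos: [0.4999, 0.2545, 0.1386]
ee_rot: [0.0, -0.675, 0.738, 0.0]
ft_force: [1.6, 0.3, 1.5]
width: 0.0617
finger_force: 0.0
t: 53.62
tcp_pos: [0.4725, 0.3229, 0.1381]
ee_rot: [-0.0, -0.675, 0.738, -0.0]
ft_force: [-0.2, 0.2, 0.6]
width: 0.0609
finger_force: 0.0
```

View pics/z.png

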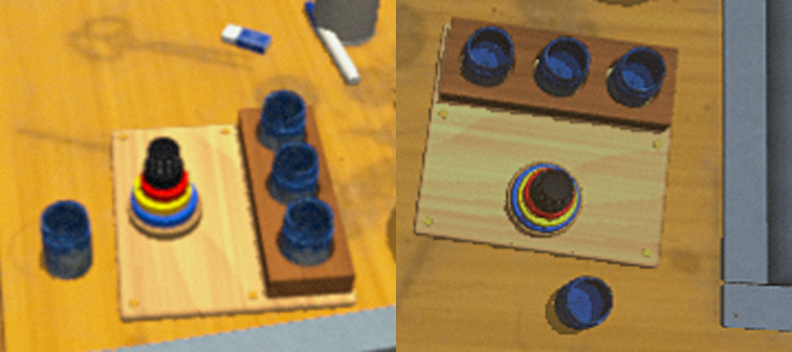

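The final picture shows brown, blue, yellow and red stacked with the cap on top, at (163,190) in the side half. All three pockets hold upright jars, and the unused spare stands on the desk at (66,238).

```bash
python3 -c "
from plant import ctrl
print(ctrl.finish_job())"
```

```text
the job is handed in; nothing more can be done
None
```

The job is handed in at about 54 s of the 210 s: the brown, blue, yellow and red rolls are stacked on the spindle, largest at the bottom, with the cap back on, one spare jar is in the empty middle pocket and the other is still on the desk, and the last picture showed all of it in place.

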